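# Make up two suspension-mount kits

### The arm

A 7-joint arm with a two-finger parallel gripper is mounted at the origin on the work surface. World frame = base frame: x ahead of the robot, y to its left, z up, the work surface at z = 0. Lengths are in m, angles in rad, forces in N, time in s.
With the tool pointing down it reaches from about 0.4 to 0.9 m from the base axis. Payload 5.5 kg.
Tool frame: the origin (TCP) lies between the finger pads; the fingertips stand 14 mm ahead of it and the grasp point (between the pads) lies 5 mm behind it; z points along the fingers, x is the direction in which the jaws open and shut, and the axes are right-handed (so a half turn about z gives the same grasp; the last joint's range is limited). The gripper opens to 92 mm and grips with 3 to 60 N. Pads are 19 mm wide; open, the fingers measure 130 mm over their backs; the gripper's body (75 mm by 190 mm) begins 47 mm behind the grasp point.
Start: joints at [1.395, 0.501, -0.427, 1.55, 0.221, 1.138, -0.21], TCP at [0.276, -0.588, 0.241] pointing down, gripper open.
Joint ranges: [-2.88, 2.88], [-0.31, 2.03], [-1.54, 1.56], [0.2, 2.42], [-1.41, 4.55], [0.19, 2.02], [-2.57, 2.57]. Speed limits (rad/s): [2.57, 2.57, 3.14, 3.14, 3.14, 3.14, 3.14].

### API

Orientations are given as a unit quaternion [w, x, y, z].
In Python, from bench import arm, imaging gives the robot as it stands.
- The arm moves only by the shell command python3 -m pendant 'ROWS' [FORCE]. ROWS is JSON, a list of rows, each an object with "grip": the closure, from 0 (fully open) to 1 (shut); "dp": the shift along the tool's x, y, z normalised to -1 to 1, where 1 is 1 m, a list of three; "twist": the turn about the tool's z normalised to -1 to 1, where 1 is pi rad. In form: [{"grip": grip, "dp": [dx, dy, dz], "twist": twist}, ...]. A call has 1 to 5 rows; each row is the pose to reach, as a shift and turn from the pose commanded when the call began, along the tool's axes at that moment, turning the shorter way round; what a row does not reach only later rows make up. A row lasts 1/8 s, in which the tool goes at most 62.5 mm and 10.7 degrees, less where a joint would pass 70% of its speed; a pose out of reach is approached as far as the arm can. A call with a number of a shift or a turn outside -1 to 1 is refused whole. A call with a gripper value outside its range is refused whole. The fingers move at their own pace and stop on an object; FORCE is the grip in N (left out, the last holds). Time passes only in rows, so rows that repeat a pose let the fingers close. It gives the time, the measured TCP pose, the force and the opening at its end, in the units of the state.
- arm.observe(): the state, without advancing time (a new reading comes with each control period).
- imaging.capture(name): name is "scene" or "top" or "wrist"; returns a dict with "pixels" (480x640x3 uint8, red, green, blue), "fx", "fy", "cx", "cy" (pixels), "view" (4x4, takes a point from world to camera coordinates); the wrist camera has in their place "hand_eye" (4x4, takes a point from camera to tool coordinates, whose origin is the TCP and whose axes are the tool frame's). Camera axes: x right, y down, z forward; pixel columns grow to the right and rows downward; lengths in m; the calibration is good to about 2 mm. The wrist camera is an equidistant fisheye: a pixel r from the principal point sees the ray r / f radians off the axis. A picture is of the moment at which its call begins: read the wrist's pose just before it. There is no depth.
- arm.close_job(): hands the job in, once; it reports no verdict.
The state is a dict: "time": time; "joint_pos": joint angles; "joint_vel": joint speeds; "joint_efforts": joint torques, N m; "tcp_pos": TCP position; "ee_rot": TCP orientation; "wrist_force": force on the tool from outside, world axes, zero at the start; "wrist_torque": the same for the moment, N m; "opening": finger opening in m.
Only numpy, scipy, OpenCV 4.12 (cv2) and the standard library are available. Lean on these libraries where they do the work, as an engineer would, in place of code of your own. Each camera call takes 0.05 s, during which the arm holds its last target.

### The job

Make up two kits from the stock on the bench: the link arm in the long compartment and the hex nut in the short compartment of the long tray; the lug bracket in the wide compartment of the square tray, with the tall sleeve in one of its two small compartments and the round collar in the other. Lower each part in rather than dropping it, so that it sits flat on the compartment's floor the same way up as it stood in the stock. Leave the square washer, the spray can and the spanner where they are.

Things in the scene. Friction and masses are not known exactly. Their poses are not given: they have to be found in the camera images.
- long_tray: Kit tray of grey plastic with a white floor, fixed to the bench, 240 x 76 mm, 14 mm high, with one divider. Floor 4 mm thick, walls and divider 4 mm thick, rising 10 mm above the floor. Origin: centre of the underside; x along the length. The long compartment is 160 x 68 mm inside, its centre at x = -36 mm, y = 0; the short compartment is 68 x 68 mm, its centre at x = +82 mm, y = 0.
- square_tray: Kit tray of grey plastic with a white floor, fixed to the bench, 148 x 148 mm, 14 mm high, with T-shaped dividers. Floor 4 mm thick, walls and dividers 4 mm thick, rising 10 mm above the floor. Origin: centre of the underside. The wide compartment is 68 mm along x by 140 mm along y inside, its centre at x = -36 mm, y = 0; the two small compartments are 68 x 68 mm, their centres at x = +36 mm, y = +36 and -36 mm.
- bracket: Lug bracket, black, 0.6 kg, 60 mm high: a foot plate 112 mm (x) by 46 mm (y), 14 mm thick, with two bolt heads, and on its middle an upright lug 50 mm wide (x) and 34 mm thick (y) with a round top (a 25 mm radius about a point 35 mm up) and a steel bush through it along y. Stands on its foot. Origin: centre of the underside; z up.
- link: Link arm, black, 0.45 kg, lying flat: two round eyes 44 mm in diameter with open vertical holes, 90 mm apart along x, joined by a straight web 22 mm wide (y); 134 mm long, 44 mm wide and 28 mm high all over (web and eyes equally high). Origin: centre of the underside, at mid-length; x along the length, z up.
- sleeve: Tall sleeve, plain dark steel tube standing on end, 0.15 kg: 32 mm outside diameter, 22 mm bore, 50 mm high. Origin: centre of the underside; z up along its axis.
- collar: Round collar, plain dark steel ring lying flat, 0.2 kg: 44 mm outside diameter, 26 mm bore, 30 mm high. Origin: centre of the underside; z up along its axis.
- nut: Large hex nut, plain dark steel, 0.16 kg, axis upright: 36 mm across flats (one pair of flats faces along +x and -x, the others at 60 degree steps), 41.6 mm across corners, hexagonal hole 20 mm across, 34 mm high. Origin: centre of the underside; z up along its axis.
- washer: Square washer, plain dark steel, lying flat, 46 x 46 mm, 12 mm thick, with a 20 mm round hole. A spare that stays in the stock. Origin: centre of the underside.
- can: Bystander: blue spray can standing upright, 58 mm in diameter, 120 mm high, loose. Origin: centre of the underside.
- spanner: Bystander: steel spanner 200 mm long lying flat on the bench, loose. Origin: on the underside at about mid-length; x along its length.
Not all that is in view belongs to the job. What is shaped like the nut but blue or green is not meant.

How it is judged:
At the end, for the whole second after the job is handed in: Each part alone in its compartment, its centre within the free play (11 to 20 mm of the compartment's centre), seated on the floor within 4 mm, upright within 0.08 rad, at rest (sleeve and collar may take either small compartment); the washer within 30 mm of its start (x of link in the frame of long_tray between -0.051 and -0.021 m and y of link in the frame of long_tray between -0.014 and 0.014 m and x of nut in the frame of long_tray between 0.064 and 0.1 m and y of nut in the frame of long_tray between -0.018 and 0.018 m and x of bracket in the frame of square_tray between -0.049 and -0.023 m and y of bracket in the frame of square_tray between -0.016 and 0.016 m and (((x of sleeve in the frame of square_tray between 0.016 and 0.056 m and y of sleeve in the frame of square_tray between 0.016 and 0.056 m) and (x of collar in the frame of square_tray between 0.022 and 0.05 m and y of collar in the frame of square_tray between -0.05 and -0.022 m)) or ((x of sleeve in the frame of square_tray between 0.016 and 0.056 m and y of sleeve in the frame of square_tray between -0.056 and -0.016 m) and (x of collar in the frame of square_tray between 0.022 and 0.05 m and y of collar in the frame of square_tray between 0.022 and 0.05 m))) and z of link in the frame of long_tray between 0 and 0.008 m and angle between each of link, nut, bracket, sleeve, collar's own z axis and vertical below 0.08 rad and linear speed of each of link, nut, bracket, sleeve, collar below 0.02 m/s and angular speed of each of link, nut, bracket, sleeve, collar below 0.2 rad/s and z of nut in the frame of long_tray between 0 and 0.008 m and z of bracket in the frame of square_tray between 0 and 0.008 m and z of sleeve in the frame of square_tray between 0 and 0.008 m and z of collar in the frame of square_tray between 0 and 0.008 m and distance of washer from where it was at the start of the episode below 0.03 m); the robot touches nothing.
It fails at once if a part falls freely through more than about 3 cm ((linear speed of link above 0.8 m/s and contact force between anything else and link below 0.3 N) or (linear speed of nut above 0.8 m/s and contact force between anything else and nut below 0.3 N) or (linear speed of bracket above 0.8 m/s and contact force between anything else and bracket below 0.3 N) or (linear speed of sleeve above 0.8 m/s and contact force between anything else and sleeve below 0.3 N) or (linear speed of collar above 0.8 m/s and contact force between anything else and collar below 0.3 N)).
It fails at once if the washer, the can or the spanner is moved more than 30 mm (distance of any of washer, can, spanner from where it was at the start of the episode above 0.03 m).
It fails at once if the can is tipped (angle between can's own z axis and vertical above 0.4 rad).
It also fails if it takes over 112 s, if anything falls off the work surface, if the arm or the gripper's body presses on something with over 40 N, if the wrist force passes 120 N, or if a joint passes its speed limit or range.

## Working session

There is one attempt and no reset: what is moved stays moved. The work goes in short steps, Python scripts to look and compute and a shell command to move; the robot and the scene stay as the last step left them, time stands still between calls to the robot, and variables do not carry over. Pictures are saved under pics/ and viewed, and the job is handed in when it is done.

```bash
ls; mkdir -p pics; python3 - <<'E'
from bench import arm, imaging
import cv2
s=arm.observe(); print({k:(v if not hasattr(v,'__len__') else [round(float(x),3) for x in v]) for k,v in s.items()})
for n in("scene","top","wrist"):
    c=imaging.capture(n); cv2.imwrite(f"pics/{n}0.png",c["pixels"][:,:,::-1])
    print(n,c["fx"],c["fy"],c["cx"],c["cy"]); print(c.get("view",c.get("hand_eye")))
E
```

```text
pics
{'time': 0.0, 'joint_pos': [1.395, 0.502, -0.427, 1.551, 0.221, 1.138, -0.21], 'joint_vel': [-0.002, 0.0, -0.0, 0.0, 0.001, 0.0, 0.002], 'joint_efforts': [0.001, -56.659, -5.815, -27.911, -0.068, 0.031, 0.0], 'tcp_pos': [0.276, -0.588, 0.24], 'ee_rot': [-0.001, 0.844, -0.536, -0.001], 'wrist_force': [-0.361, 1.266, -0.46], 'wrist_torque': [0.005, -0.029, 0.054], 'opening': 0.09155335241346922}
scene 602.590948368598 602.590948368598 325.7719548785374 237.7579688681598
[[-0.00917582  0.99995074 -0.00378515  0.01939372]
 [ 0.74786096  0.00434971 -0.66384114 -0.41461606]
 [-0.66379197 -0.00892205 -0.74786403  1.53919241]
 [ 0.          0.          0.          1.        ]]
top 587.4690597878896 587.4690597878896 322.8767272679767 237.61176145736502
[[-0.00180017 -0.99996969 -0.00757481  0.00262544]
 [-0.98618841  0.00302978 -0.16559963  0.59427485]
 [ 0.16561756  0.00717208 -0.98616398  1.07967261]
 [ 0.          0.          0.          1.        ]]
wrist 371.64829954431775 371.64829954431775 316.70315034875534 236.49421525489743
[[ 9.99999912e-01  8.86960150e-05 -4.10076888e-04  5.04313510e-04]
 [ 2.54910031e-05  9.62749276e-01  2.70395695e-01 -7.25561299e-02]
 [ 4.18784247e-04 -2.70395681e-01  9.62749189e-01 -1.44554363e-01]
 [ 0.00000000e+00  0.00000000e+00  0.00000000e+00  1.00000000e+00]]
```

View pics/top0.png

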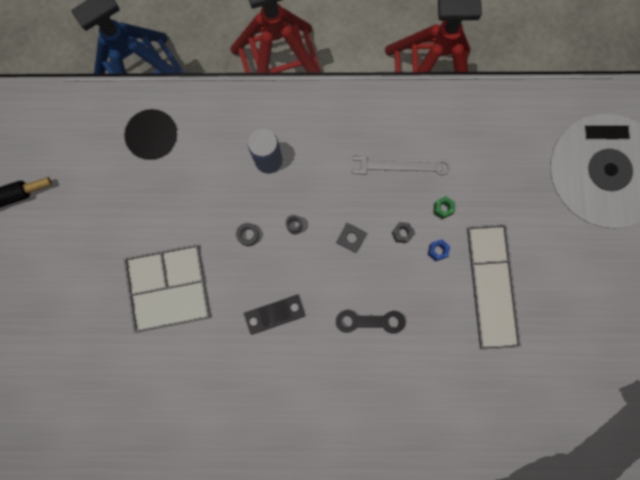

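View pics/scene0.png

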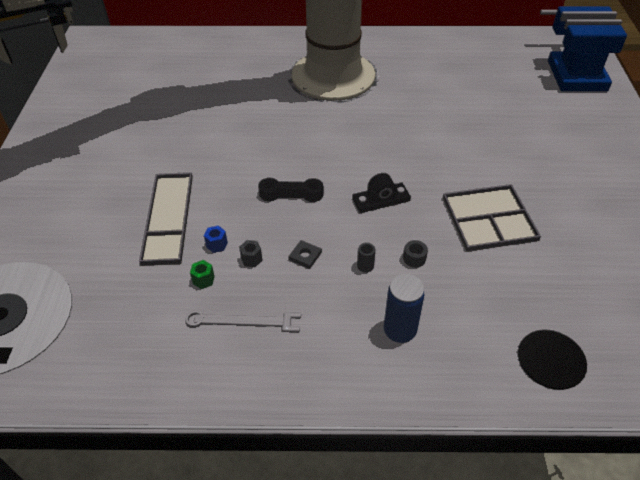

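View pics/wrist0.png

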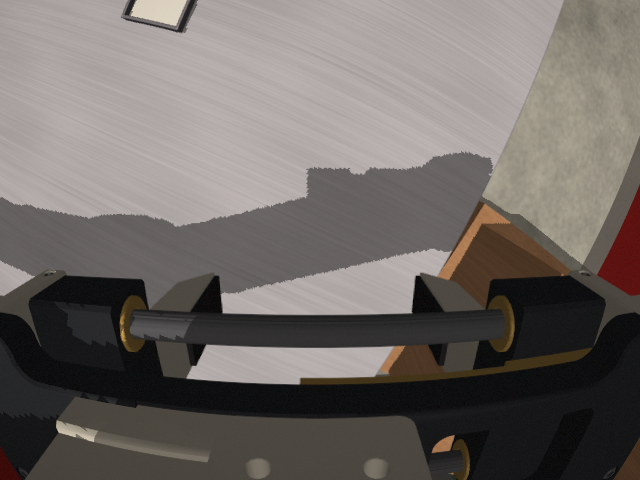

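The top view (640x480) shows these parts:
- **Hex nut candidates:** grey at (403,232), blue at (439,250) and green at (444,207). The description is plain dark steel, so I choose (403,232).
- **Ring candidates:** (248,234) is wide and low, so it is the collar. (296,224) is narrow and tall, so it is the sleeve. The washer is square, at (351,238).
- **Bracket and link:** bracket at (274,314), link at (371,321).
- **Trays:** square tray at (168,288), long tray at (494,287).
- **To leave alone:** can at (265,150), spanner at (400,166).

I'll check these in a close crop.

```bash
cat > h.py <<'E'
from bench import arm, imaging
import numpy as np, cv2
def ray(c,uv):
    V=np.array(c["view"]);R=V[:3,:3];o=-R.T@V[:3,3]
    d=R.T@np.array([(uv[0]-c["cx"])/c["fx"],(uv[1]-c["cy"])/c["fy"],1.]);return o,d
def onz(c,uv,z):
    o,d=ray(c,uv);return o+d*(z-o[2])/d[2]
def proj(c,p):
    V=np.array(c["view"]);q=V[:3,:3]@np.array(p)+V[:3,3];return np.array([c["fx"]*q[0]/q[2]+c["cx"],c["fy"]*q[1]/q[2]+c["cy"]])
def wproj_ray(c,uv,s):
    from scipy.spatial.transform import Rotation as Ro
    q=s["ee_rot"];R=Ro.from_quat([q[1],q[2],q[3],q[0]]).as_matrix();H=np.array(c["hand_eye"])
    a=np.array([(uv[0]-c["cx"])/c["fx"],(uv[1]-c["cy"])/c["fy"]]);th=np.hypot(*a)
    d=np.array([*(a/th*np.sin(th)),np.cos(th)]) if th>1e-9 else np.array([0,0,1.])
    return R@H[:3,3]+np.array(s["tcp_pos"]),R@H[:3,:3]@d
def wonz(c,uv,s,z):
    o,d=wproj_ray(c,uv,s);return o+d*(z-o[2])/d[2]
E
python3 - <<'E'
from h import *
c=imaging.capture("top");p=c["pixels"]
cv2.imwrite("pics/topc.png",cv2.resize(p[190:355,120:320],None,fx=4,fy=3.6,interpolation=cv2.INTER_CUBIC)[:,:,::-1])
cv2.imwrite("pics/topd.png",cv2.resize(p[190:355,325:525],None,fx=4,fy=3.6,interpolation=cv2.INTER_CUBIC)[:,:,::-1])
np.save("top.npy",p)
hsv=cv2.cvtColor(p,cv2.COLOR_RGB2HSV)
m=((p.max(2)<95)*255).astype(np.uint8); m[:190]=0;m[355:]=0
n,l,st,ce=cv2.connectedComponentsWithStats(m)
for i in range(1,n):
    if st[i,4]>60: 
        cn=cv2.findContours((l==i).astype(np.uint8),cv2.RETR_EXTERNAL,cv2.CHAIN_APPROX_NONE)[0][0]
        print(st[i],ce[i].round(1),cv2.minAreaRect(cn))
m=((p.min(2)>165)&((p[:,:,0].astype(int)-p[:,:,2])>5)).astype(np.uint8); m[:190]=0;m[355:]=0
n,l,st,ce=cv2.connectedComponentsWithStats(m)
for i in range(1,n):
    if st[i,4]>200:
        cn=cv2.findContours((l==i).astype(np.uint8),cv2.RETR_EXTERNAL,cv2.CHAIN_APPROX_NONE)[0][0]
        r=cv2.minAreaRect(cn);b=cv2.boxPoints(r)
        print("white",r,[onz(c,x,.004)[:2].round(4) for x in b],onz(c,r[0],.004)[:2].round(4))
E
```

```text
[  0 190  46  21 553] [ 16.  197.1] ((22.5, 200.0), (20.0, 45.0), 90.0)
[433 203  20  16  98] [439.3 212.6] ((440.415771484375, 212.13485717773438), (20.5639591217041, 10.811978340148926), 32.00538635253906)
[286 215  21  20 292] [295.6 224.3] ((295.70001220703125, 223.4000244140625), (19.230182647705078, 19.677396774291992), 63.43495178222656)
[236 223  26  23 375] [248.4 234.2] ((248.5000457763672, 234.0000457763672), (23.33452033996582, 23.33452033996582), 45.0)
[392 223  22  20 291] [402.5 232.6] ((402.5, 232.5), (19.0, 21.0), 90.0)
[337 224  30  29 444] [351.1 237.6] ((351.2110290527344, 237.53672790527344), (22.824520111083984, 23.095436096191406), 28.300756454467773)
[498 225  22 121 220] [510.9 283.4] ((510.3185729980469, 284.8005676269531), (121.34239196777344, 6.771709442138672), 81.39862060546875)
[467 228  16 121 278] [474.1 288. ] ((474.0557861328125, 287.9936828613281), (120.8131332397461, 2.5317013263702393), 83.55046844482422)
[197 246  14  72 191] [203.6 281.3] ((203.67596435546875, 281.3909912109375), (72.0049057006836, 2.738797903060913), 80.83765411376953)
[125 259  12  72 174] [130.5 294.2] ((130.6287078857422, 294.54571533203125), (71.6898422241211, 3.4661543369293213), 82.9834976196289)
[ 244  295   61   40 1288] [274.4 314.2] ((274.25457763671875, 314.2405700683594), (23.789928436279297, 58.66211700439453), 71.02959442138672)
[ 336  310   70   24 1021] [370.5 321.3] ((370.4896240234375, 321.48919677734375), (69.1545639038086, 22.143924713134766), 1.2188752889633179)
```

View pics/topc.png

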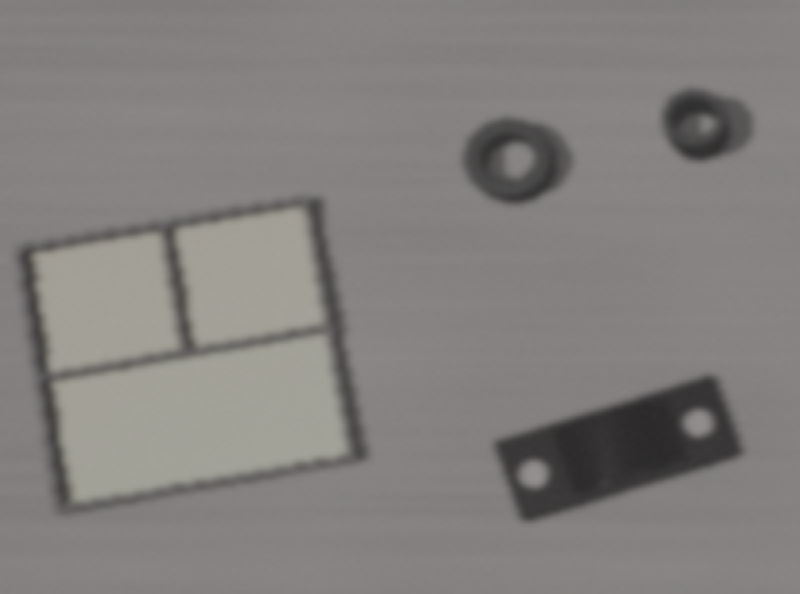

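View pics/topd.png

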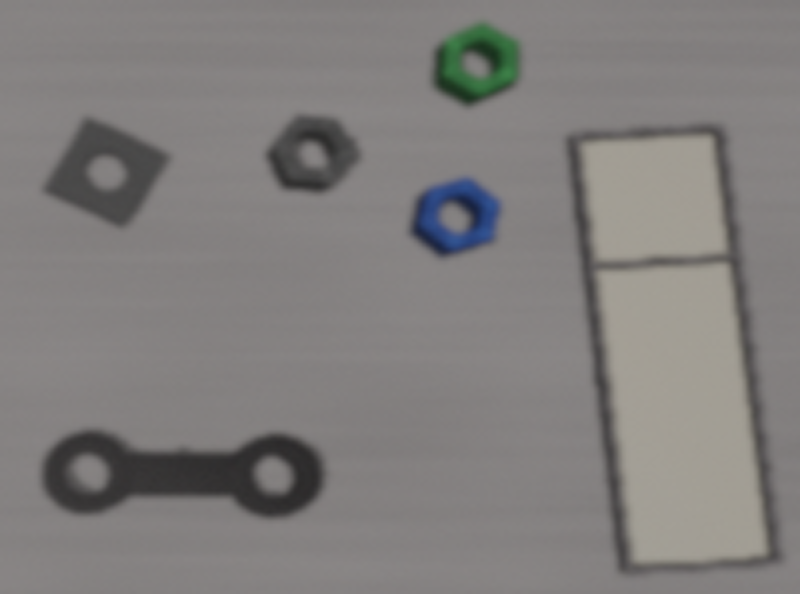

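The crops confirm the choice. The grey nut is at (403,232), between the washer (351,238) and the blue and green nuts. The ring at (248,233) is the collar and the one at (294,224) is the sleeve. Next I'll work out positions.

```bash
python3 - <<'E'
from h import *
c=imaging.capture("top");p=c["pixels"].astype(int);s=imaging.capture("scene")
V=np.array(c["view"]);print("cam",(-V[:3,:3].T@V[:3,3]).round(3))
m=((p.min(2)>148)&(p[:,:,0]-p[:,:,2]>3)).astype(np.uint8)
m[:190]=0;m[355:]=0
n,l,st,ce=cv2.connectedComponentsWithStats(m,connectivity=4)
for i in range(1,n):
    if st[i,4]>200:
        cn=cv2.findContours((l==i).astype(np.uint8),cv2.RETR_EXTERNAL,cv2.CHAIN_APPROX_NONE)[0][0]
        r=cv2.minAreaRect(cn);b=cv2.boxPoints(r)
        w=[onz(c,x,.008)[:2] for x in b]
        print("white",st[i],np.round(r[0],1),"c",np.mean(w,0).round(4),"edges",[(np.round(np.linalg.norm(w[(k+1)%4]-w[k]),3),np.degrees(np.arctan2(*(w[(k+1)%4]-w[k])[::-1])).round(1)) for k in range(2)])
L=lambda X,Y:(120+X/4,190+Y/3.6); R=lambda X,Y:(325+X/4,190+Y/3.6)
for nme,uv,z in [("bolt1",L(533,473),.018),("bolt2",L(699,421),.018),("eye1",R(88,473),.028),("eye2",R(273,474),.028),("nut",R(312,153),.034),("washer",R(106,173),.012),("collar",L(512,158),.03),("sleeve",L(697,122),.05),("green",R(477,62),.034),("blue",R(457,216),.034)]:
    P=onz(c,uv,z);print(nme,P.round(4),"scene px",proj(s,P).round(1))
pix=s["pixels"];cv2.imwrite("pics/sc.png",cv2.resize(pix[165:285,225:445],None,fx=3.6,fy=3.6,interpolation=cv2.INTER_CUBIC)[:,:,::-1])
E
```

```text
cam [ 0.407 -0.007  1.163]
white [166 250  33  34 857] [181.9 266.6] c [0.544  0.2808] edges [(np.float64(0.058), np.float64(-79.7)), (np.float64(0.06), np.float64(-167.9))]
white [131 257  32  34 843] [145.9 273.7] c [0.5301 0.3516] edges [(np.float64(0.057), np.float64(-80.6)), (np.float64(0.06), np.float64(-168.1))]
white [ 477  267   30   77 1104] [492.  304.7] c [ 0.4682 -0.3284] edges [(np.float64(0.046), np.float64(-84.0)), (np.float64(0.151), np.float64(-176.8))]
white [ 136  285   69   43 2053] [169.7 305.6] c [0.4672 0.3019] edges [(np.float64(0.131), np.float64(-79.1)), (np.float64(0.062), np.float64(-167.2))]
bolt1 [0.4359 0.1362 0.018 ] scene px [399.7 189. ]
bolt2 [0.4634 0.0562 0.018 ] scene px [361.  198.3]
eye1 [ 0.4352 -0.0445  0.028 ] scene px [311.5 184.9]
eye2 [ 0.4345 -0.1329  0.028 ] scene px [268.2 184.5]
nut [ 0.6065 -0.155   0.034 ] scene px [249.3 246.3]
washer [ 0.5995 -0.0554  0.012 ] scene px [303.7 251.3]
collar [0.6054 0.1481 0.03  ] scene px [413.3 248. ]
sleeve [0.6212 0.0564 0.05  ] scene px [364.4 247.2]
green [ 0.6566 -0.2371  0.034 ] scene px [200.9 267.3]
blue [ 0.5718 -0.2243  0.034 ] scene px [214.2 232.2]
```

View pics/sc.png

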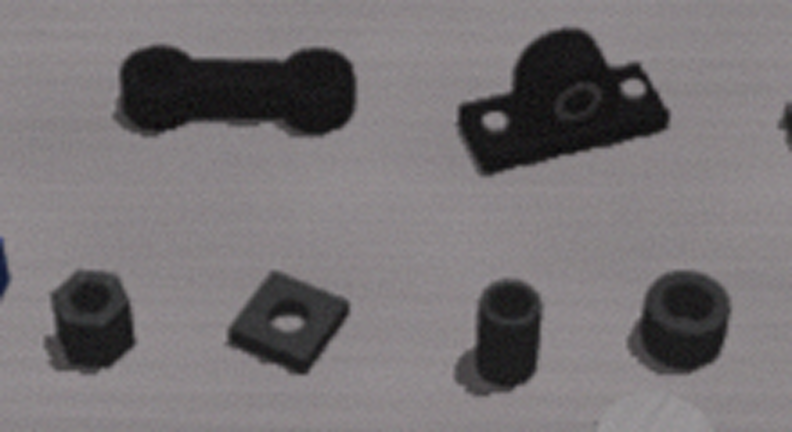

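```bash
cat > go.py <<'E'
import sys
from h import *
from scipy.spatial.transform import Rotation as Ro
def plan(x,y,z,yaw):
    s=arm.observe();q=s["ee_rot"];R=Ro.from_quat([q[1],q[2],q[3],q[0]]).as_matrix()
    d=R.T@(np.array([x,y,z])-s["tcp_pos"]);f=np.degrees(np.arctan2(R[1,0],R[0,0]))
    t=(f-yaw+180)%360-180
    print("t %.2f tcp %s yaw %.2f tilt %.2f open %.4f F %s q %s"%(s["time"],np.round(s["tcp_pos"],4),f,np.degrees(np.arccos(-R[2,2])),s["opening"],np.round(s["wrist_force"],1),np.round(s["joint_pos"],2)))
    print("dp",d.round(4),"twist %.4f"%(t/180),"dist %.3f"%np.linalg.norm(d))
if __name__=="__main__": plan(*map(float,sys.argv[1:5]))
E
python3 - <<'E'
from h import *
c=imaging.capture("top")
R=lambda X,Y:(325+X/4,190+Y/3.6)
w=[onz(c,R(*u),.014)[:2] for u in [(570,136),(718,127),(777,560),(624,571)]]
print(np.round(w,4),np.mean(w,0).round(4))
for i in range(4):
    d=w[(i+1)%4]-w[i];print(np.linalg.norm(d).round(4),np.degrees(np.arctan2(d[1],d[0])).round(1))
E
python3 go.py .435 -.089 .2 0
```

```text
[[ 0.6192 -0.2857]
 [ 0.624  -0.3593]
 [ 0.389  -0.3751]
 [ 0.3834 -0.3016]] [ 0.5039 -0.3304]
0.0737 -86.3
0.2355 -176.1
0.0738 94.4
0.2363 3.8
t 0.35 tcp [ 0.2761 -0.5883  0.2405] yaw -64.86 tilt 0.02 open 0.0920 F [ 0.2 -0.   0.1] q [ 1.4   0.5  -0.43  1.55  0.22  1.14 -0.21]
dp [-0.3844 -0.356   0.0407] twist -0.3603 dist 0.526
```

```bash
python3 -m pendant '[{"grip":0,"dp":[-0.384,-0.356,0.04],"twist":-0.36},{"grip":0,"dp":[-0.384,-0.356,0.04],"twist":-0.36},{"grip":0,"dp":[-0.384,-0.356,0.04],"twist":-0.36},{"grip":0,"dp":[-0.384,-0.356,0.04],"twist":-0.36},{"grip":0,"dp":[-0.384,-0.356,0.04],"twist":-0.36}]' 30; python3 go.py .435 -.089 .2 0
```

```text
time: 0.98
tcp_pos: [0.3714, -0.2898, 0.2172]
ee_rot: [0.001, 0.996, -0.094, 0.0]
wrist_force: [0.4, 0.5, 0.4]
opening: 0.0916
t 0.97 tcp [ 0.3714 -0.2898  0.2172] yaw -10.80 tilt 0.07 open 0.0916 F [0.4 0.5 0.4] q [ 1.28  0.25 -0.76  2.    0.21  0.97  0.22]
dp [ 0.0249 -0.2092  0.017 ] twist -0.0600 dist 0.211
```

```bash
python3 -m pendant '[{"grip":0,"dp":[0.025,-0.209,0.017],"twist":-0.06},{"grip":0,"dp":[0.025,-0.209,0.017],"twist":-0.06},{"grip":0,"dp":[0.025,-0.209,0.017],"twist":-0.06},{"grip":0,"dp":[0.025,-0.209,0.017],"twist":-0.06},{"grip":0,"dp":[0.025,-0.209,0.017],"twist":-0.06}]'; python3 go.py .435 -.089 .2 0
python3 - <<'E'
from h import *
c=imaging.capture("wrist");cv2.imwrite("pics/w1.png",c["pixels"][:,:,::-1])
E
```

```text
time: 1.6
tcp_pos: [0.4363, -0.0892, 0.2002]
ee_rot: [-0.0, 1.0, -0.001, 0.0]
wrist_force: [0.9, -0.6, 0.4]
opening: 0.092
t 1.60 tcp [ 0.4363 -0.0892  0.2002] yaw -0.07 tilt 0.04 open 0.0920 F [ 0.9 -0.6  0.4] q [ 0.95  0.26 -0.91  2.07  0.25  0.92 -0.1 ]
dp [-0.0013 -0.0002  0.0002] twist -0.0004 dist 0.001
```

View pics/w1.png

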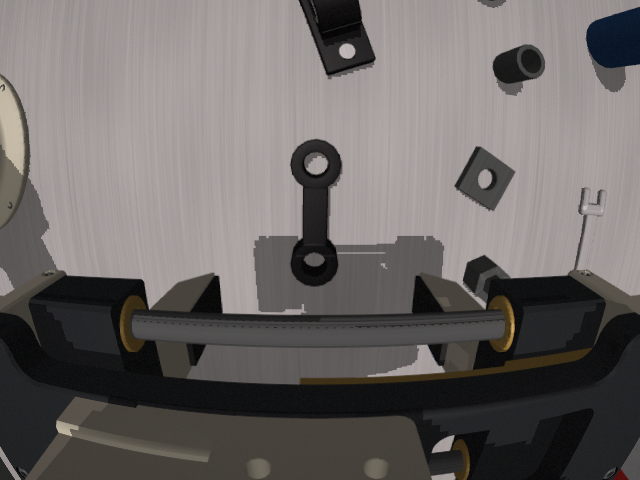

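The wrist view at (0.436,-0.089) shows the link's eyes at about (316,163) and (314,261), with the bracket's near bolt at (347,50). I'll turn those into positions.

```bash
python3 - <<'E'
from h import *
s=arm.observe();c=imaging.capture("wrist");p=c["pixels"]
m=((p.max(2)<75)*255).astype(np.uint8)
n,l,st,ce=cv2.connectedComponentsWithStats(m)
i=l[210,316];print(st[i],ce[i])
cn=cv2.findContours((l==i).astype(np.uint8),cv2.RETR_EXTERNAL,cv2.CHAIN_APPROX_NONE)[0][0][:,0,:]
W=np.array([wonz(c,u,s,.028)[:2] for u in cn]);W=W.astype(np.float32)
r=cv2.minAreaRect(W);print(r)
for u in [(316.5,163),(314.5,261)]: print(wonz(c,u,s,.028).round(4))
print("bolt",wonz(c,(347,50),s,.018).round(4))
E
```

```text
[ 291  137   51  148 4561] [315.29730322 212.83271212]
((0.43458130955696106, -0.08695493638515472), (0.13260208070278168, 0.042669303715229034), 88.92374420166016)
[ 0.4359 -0.0429  0.028 ]
[ 0.4337 -0.1306  0.028 ]
bolt [0.4627 0.0573 0.018 ]
```

```bash
python3 go.py .4348 -.0878 .027 -1; python3 -m pendant '[{"grip":0.2,"dp":[-0.0015,-0.0014,0.1],"twist":0.005},{"grip":0.3,"dp":[-0.0015,-0.0014,0.15],"twist":0.005},{"grip":0.4,"dp":[-0.0015,-0.0014,0.173],"twist":0.005},{"grip":0.4,"dp":[-0.0015,-0.0014,0.173],"twist":0.005},{"grip":0.4,"dp":[-0.0015,-0.0014,0.173],"twist":0.005}]';python3 go.py .4348 -.0878 .027 -1; python3 -m pendant '[{"grip":1,"dp":[0,0,0],"twist":0},{"grip":1,"dp":[0,0,0],"twist":0},{"grip":1,"dp":[0,0,0],"twist":0},{"grip":1,"dp":[0,0,0],"twist":0},{"grip":1,"dp":[0,0,0],"twist":0}]' 35
```

```text
t 1.70 tcp [ 0.4356 -0.0921  0.2   ] yaw -0.35 tilt 0.04 open 0.0920 F [-1.1 -0.  -0.2] q [ 0.95  0.26 -0.9   2.07  0.25  0.92 -0.09]
dp [-0.0008 -0.0044  0.173 ] twist 0.0036 dist 0.173
time: 2.33
tcp_pos: [0.4352, -0.0908, 0.0282]
ee_rot: [0.0, 1.0, -0.012, 0.001]
wrist_force: [0.7, 0.8, 0.3]
opening: 0.0553
t 2.33 tcp [ 0.4352 -0.0908  0.0282] yaw -1.32 tilt 0.09 open 0.0553 F [0.7 0.8 0.3] q [ 0.7   0.57 -0.65  2.18  0.63  0.59 -0.44]
dp [-0.0005 -0.003   0.0012] twist -0.0018 dist 0.003
time: 2.95
tcp_pos: [0.4347, -0.0902, 0.0274]
ee_rot: [0.0, 1.0, -0.011, 0.0]
wrist_force: [-1.0, -0.7, 7.4]
opening: 0.0218
```

```bash
python3 -m pendant '[{"grip":1,"dp":[0,0,-0.03],"twist":0},{"grip":1,"dp":[0,0,-0.07],"twist":0},{"grip":1,"dp":[0,0,-0.1],"twist":0},{"grip":1,"dp":[0,0,-0.1],"twist":0}]';python3 go.py .468 -.3325 .12 -86.1
```

```text
time: 3.45
tcp_pos: [0.4353, -0.0904, 0.128]
ee_rot: [0.001, 1.0, -0.011, 0.002]
wrist_force: [1.1, 0.2, -5.5]
opening: 0.0218
t 3.45 tcp [ 0.4353 -0.0904  0.128 ] yaw -1.28 tilt 0.19 open 0.0218 F [ 1.1  0.2 -5.5] q [ 0.87  0.39 -0.84  2.14  0.41  0.78 -0.26]
dp [0.0381 0.2413 0.0084] twist 0.4712 dist 0.244
```

```bash
python3 -m pendant '[{"grip":1,"dp":[0.01,0.05,0.008],"twist":0.059},{"grip":1,"dp":[0.02,0.1,0.008],"twist":0.118},{"grip":1,"dp":[0.03,0.15,0.008],"twist":0.177},{"grip":1,"dp":[0.035,0.2,0.008],"twist":0.236},{"grip":1,"dp":[0.038,0.241,0.008],"twist":0.295}]';python3 go.py .468 -.3325 .12 -86.1
```

```text
time: 4.08
tcp_pos: [0.4652, -0.3334, 0.1159]
ee_rot: [0.0, 0.888, -0.46, -0.002]
wrist_force: [0.5, 1.6, -5.6]
opening: 0.0216
t 4.08 tcp [ 0.4652 -0.3334  0.1159] yaw -54.77 tilt 0.23 open 0.0216 F [ 0.5  1.6 -5.6] q [ 0.97  0.54 -0.51  1.84  0.34  0.85 -0.66]
dp [ 0.0009 -0.0028 -0.0041] twist 0.1741 dist 0.005
```

```bash
python3 -m pendant '[{"grip":1,"dp":[0,-0.002,0],"twist":0.059},{"grip":1,"dp":[0,-0.002,0],"twist":0.118},{"grip":1,"dp":[0,-0.002,0],"twist":0.174},{"grip":1,"dp":[0,-0.002,0],"twist":0.174},{"grip":1,"dp":[0,-0.002,0],"twist":0.174}]';python3 go.py .468 -.3325 .12 -86.1
python3 - <<'E'
from h import *
s=arm.observe();c=imaging.capture("wrist");cv2.imwrite("pics/w2.png",c["pixels"][:,:,::-1])
c=imaging.capture("top");p=c["pixels"]
cv2.imwrite("pics/t2.png",cv2.resize(p[180:360,400:580],None,fx=3.3,fy=3.3,interpolation=cv2.INTER_CUBIC)[:,:,::-1])
E
```

```text
time: 4.7
tcp_pos: [0.4679, -0.3299, 0.1174]
ee_rot: [0.0, 0.735, -0.678, -0.001]
wrist_force: [-0.4, 0.5, -4.9]
opening: 0.0219
t 4.70 tcp [ 0.4679 -0.3299  0.1174] yaw -85.44 tilt 0.14 open 0.0219 F [-0.4  0.5 -4.9] q [ 0.87  0.51 -0.38  1.85  0.25  0.83 -1.13]
dp [ 0.0026  0.0001 -0.0026] twist 0.0037 dist 0.004
```

View pics/w2.png

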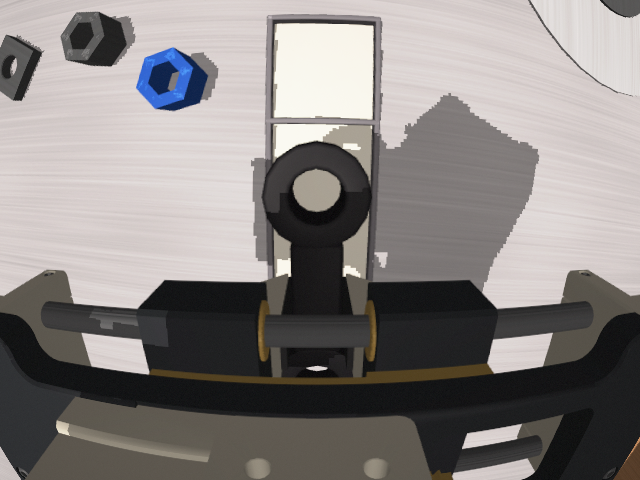

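View pics/t2.png

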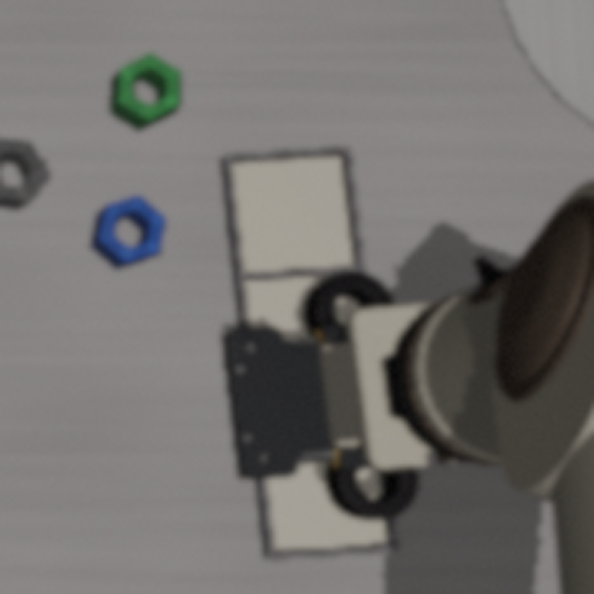

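The wrist view shows the tray's far outer corners at (267,17) and (381,18) and the divider at row 122. The link's far eye is at (317,194), roughly central between the walls.

```bash
python3 - <<'E'
from h import *
s=arm.observe();c=imaging.capture("wrist")
a=[wonz(c,u,s,.014)[:2] for u in [(267,16),(381,18),(266,121),(379,124)]];print(np.round(a,4))
far=(a[0]+a[1])/2;th=np.radians(3.9);u=np.array([np.cos(th),np.sin(th)]);print("tray centre from far edge",far-.12*u,np.degrees(np.arctan2(*(a[0]-a[2])[::-1])),np.degrees(np.arctan2(*(a[1]-a[3])[::-1])))
e=wonz(c,(317,194),s,.118)[:2];print("eye",e,"link c",e-.045*u,s["tcp_pos"])
print("nut",wonz(c,(80,33),s,.034))
E
python3 go.py .4678 -.3310 .032 -86
```

```text
[[ 0.621  -0.2854]
 [ 0.626  -0.3615]
 [ 0.5477 -0.2907]
 [ 0.5518 -0.3656]]
tray centre from far edge [ 0.50380335 -0.33157063] 4.148775864992417 3.1959658706301863
eye [ 0.51764501 -0.32696098] link c [ 0.47274922 -0.33002167] [ 0.46828216 -0.33020439  0.11812532]
nut [ 0.61223403 -0.1520005   0.034     ]
t 4.85 tcp [ 0.4684 -0.3304  0.1184] yaw -85.57 tilt 0.04 open 0.0216 F [ 0.1  0.3 -5.5] q [ 0.87  0.51 -0.39  1.85  0.25  0.83 -1.14]
dp [0.0006 0.0006 0.0864] twist 0.0024 dist 0.086
```

```bash
python3 go.py .4645 -.3335 .033 -86.1;  python3 -m pendant '[{"grip":1,"dp":[0.003,0.004,0.03],"twist":0.003},{"grip":1,"dp":[0.003,0.004,0.06],"twist":0.003},{"grip":1,"dp":[0.003,0.004,0.08],"twist":0.003},{"grip":1,"dp":[0.003,0.004,0.085],"twist":0.003},{"grip":1,"dp":[0.003,0.004,0.085],"twist":0.003}]'; python3 go.py .4645 -.3335 .0315 -86.1
```

```text
t 4.85 tcp [ 0.4684 -0.3304  0.1184] yaw -85.57 tilt 0.04 open 0.0216 F [ 0.1  0.3 -5.5] q [ 0.87  0.51 -0.39  1.85  0.25  0.83 -1.14]
dp [0.0029 0.0041 0.0854] twist 0.0030 dist 0.086
time: 5.48
tcp_pos: [0.4654, -0.3338, 0.0341]
ee_rot: [-0.0, 0.73, -0.683, 0.0]
wrist_force: [0.5, -0.6, -5.1]
opening: 0.0216
t 5.47 tcp [ 0.4654 -0.3338  0.0341] yaw -86.18 tilt 0.03 open 0.0216 F [ 0.5 -0.6 -5.1] q [ 0.83  0.64 -0.33  1.88  0.32  0.68 -1.19]
dp [-0.0004  0.0008  0.0026] twist -0.0004 dist 0.003
```

```bash
python3 -m pendant '[{"grip":1,"dp":[0,0,0.002],"twist":0},{"grip":1,"dp":[0,0,0.003],"twist":0},{"grip":1,"dp":[0,0,0.003],"twist":0}]'; python3 go.py .4645 -.3335 .0315 -86.1
```

```text
time: 5.85
tcp_pos: [0.4654, -0.3341, 0.0315]
ee_rot: [-0.0, 0.73, -0.683, 0.001]
wrist_force: [0.7, 0.8, -3.4]
opening: 0.0215
t 5.85 tcp [ 0.4654 -0.3341  0.0315] yaw -86.20 tilt 0.07 open 0.0215 F [ 0.7  0.8 -3.4] q [ 0.83  0.64 -0.33  1.88  0.32  0.67 -1.19]
dp [-0.0007  0.0008  0.    ] twist -0.0006 dist 0.001
```

```bash
python3 -m pendant '[{"grip":1,"dp":[0,0,0.001],"twist":0},{"grip":1,"dp":[0,0,0.001],"twist":0},{"grip":0.6,"dp":[0,0,0.001],"twist":0},{"grip":0.6,"dp":[0,0,0.001],"twist":0},{"grip":0.6,"dp":[0,0,0.001],"twist":0}]'; python3 go.py .4645 -.3335 .12 -86.1
```

```text
time: 6.48
tcp_pos: [0.4652, -0.334, 0.0301]
ee_rot: [-0.0, 0.73, -0.683, 0.0]
wrist_force: [-0.2, -0.3, 0.4]
opening: 0.0367
t 6.47 tcp [ 0.4652 -0.334   0.0301] yaw -86.20 tilt 0.03 open 0.0367 F [-0.2 -0.3  0.4] q [ 0.83  0.64 -0.33  1.88  0.32  0.67 -1.19]
dp [-0.0005  0.0006 -0.0899] twist -0.0006 dist 0.090
```

```bash
python3 -m pendant '[{"grip":0.6,"dp":[0,0,-0.02],"twist":0},{"grip":0.6,"dp":[0,0,-0.06],"twist":0},{"grip":0.4,"dp":[0,0,-0.12],"twist":0},{"grip":0,"dp":[0,0,-0.17],"twist":0}]'; python3 go.py .609 -.153 .2 0
```

```text
time: 6.98
tcp_pos: [0.4654, -0.3339, 0.2035]
ee_rot: [-0.0, 0.73, -0.683, 0.001]
wrist_force: [0.8, -1.2, -0.2]
opening: 0.052
t 6.97 tcp [ 0.4654 -0.3339  0.2035] yaw -86.18 tilt 0.13 open 0.0520 F [ 0.8 -1.2 -0.2] q [ 0.91  0.4  -0.42  1.79  0.19  0.99 -1.09]
dp [-0.1709 -0.1553  0.0036] twist -0.4788 dist 0.231
```

```bash
python3 -m pendant '[{"grip":0,"dp":[-0.17,-0.155,0],"twist":-0.4788},{"grip":0,"dp":[-0.17,-0.155,0],"twist":-0.4788},{"grip":0,"dp":[-0.17,-0.155,0],"twist":-0.4788},{"grip":0,"dp":[-0.17,-0.155,0],"twist":-0.4788},{"grip":0,"dp":[-0.17,-0.155,0],"twist":-0.4788}]'; python3 go.py .609 -.153 .2 0
```

```text
time: 7.6
tcp_pos: [0.6108, -0.1481, 0.2019]
ee_rot: [-0.002, 0.962, -0.273, 0.001]
wrist_force: [1.2, 0.8, -0.3]
opening: 0.0917
t 7.60 tcp [ 0.6108 -0.1481  0.2019] yaw -31.70 tilt 0.23 open 0.0917 F [ 1.2  0.8 -0.3] q [ 0.67  0.55 -0.66  1.64  0.37  1.08 -0.65]
dp [0.001  0.0051 0.0019] twist -0.1761 dist 0.006
```

```bash
python3 -m pendant '[{"grip":0,"dp":[0,0.005,0],"twist":-0.176},{"grip":0,"dp":[0,0.005,0],"twist":-0.176},{"grip":0,"dp":[0,0.005,0],"twist":-0.176},{"grip":0,"dp":[0,0.005,0],"twist":-0.176},{"grip":0,"dp":[0,0.005,0],"twist":-0.176}]'; python3 go.py .609 -.153 .2 0
python3 - <<'E'
from h import *
s=arm.observe();c=imaging.capture("wrist");p=c["pixels"];cv2.imwrite("pics/w3.png",p[:,:,::-1])
print(s["tcp_pos"])
E
```

```text
time: 8.22
tcp_pos: [0.6057, -0.1583, 0.2006]
ee_rot: [0.0, 1.0, -0.009, 0.0]
wrist_force: [-0.6, 0.5, -0.8]
opening: 0.0923
t 8.22 tcp [ 0.6057 -0.1583  0.2006] yaw -1.02 tilt 0.04 open 0.0923 F [-0.6  0.5 -0.8] q [ 0.76  0.58 -0.77  1.64  0.45  1.1  -0.15]
dp [ 0.0032 -0.0054  0.0006] twist -0.0056 dist 0.006
[ 0.60569559 -0.15830186  0.20062955]
```

View pics/w3.png

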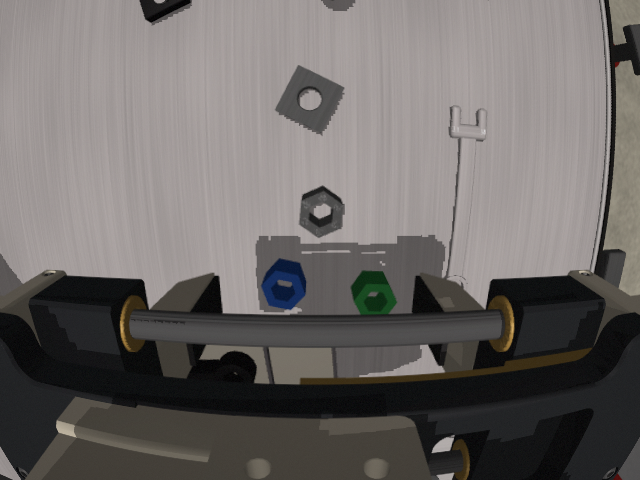

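The grey nut is at (321,212), with the blue nut at (284,285), the green at (373,293) and the washer at (310,100). Its flats face the jaw direction. I'll refine the position with a crop.

```bash
python3 - <<'E'
from h import *
s=arm.observe();c=imaging.capture("wrist");p=c["pixels"]
cv2.imwrite("pics/w3c.png",cv2.resize(p[170:250,270:380],None,fx=7,fy=7,interpolation=cv2.INTER_CUBIC)[:,:,::-1])
E
```

```text
(no output)
```

View pics/w3c.png

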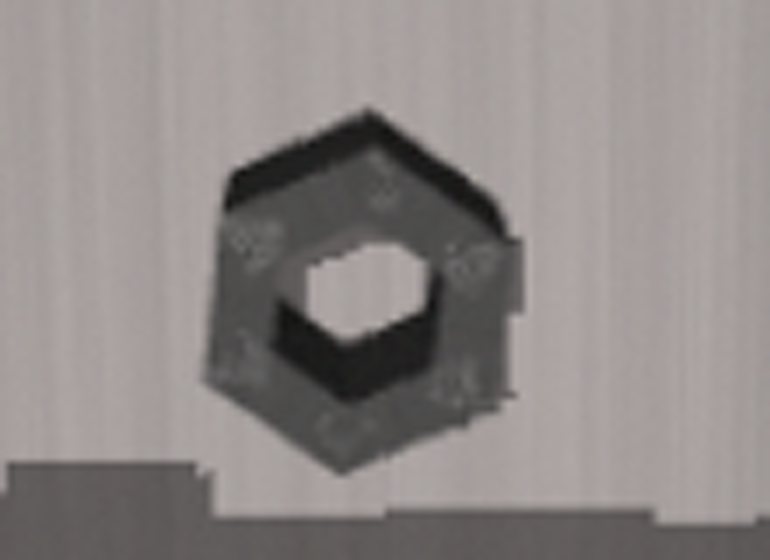

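```bash
python3 - <<'E'
from h import *
s=arm.observe();c=imaging.capture("wrist")
P=[wonz(c,(270+a/7,170+b/7),s,.034)[:2] for a,b in [(375,148),(505,235),(500,405),(343,472),(207,382),(222,212)]]
P=np.array(P);print(P.round(4),P.mean(0));v=P-P.mean(0);print((np.degrees(np.arctan2(v[:,1],v[:,0]))%60).round(1),np.linalg.norm(v,axis=1).round(4),s["tcp_pos"])
E
python3 go.py .607 -.155 .028 0
```

```text
[[ 0.6119 -0.1336]
 [ 0.6276 -0.1445]
 [ 0.627  -0.1659]
 [ 0.6074 -0.1741]
 [ 0.5909 -0.1623]
 [ 0.5932 -0.1411]] [ 0.60966298 -0.15359702]
[23.6 26.9 24.7 23.8 25.  22.8] [0.0201 0.0201 0.0212 0.0207 0.0207 0.0206] [ 0.60568618 -0.1582115   0.2003932 ]
t 8.38 tcp [ 0.6057 -0.1581  0.2003] yaw -0.90 tilt 0.03 open 0.0918 F [0.9 0.6 0.3] q [ 0.76  0.58 -0.77  1.64  0.45  1.1  -0.15]
dp [ 0.0012 -0.0032  0.1723] twist -0.0050 dist 0.172
```

```bash
python3 go.py .609 -.154 .028 -5.5; python3 -m pendant '[{"grip":0,"dp":[0.0032,-0.0042,0.06],"twist":0.025},{"grip":0.1,"dp":[0.0032,-0.0042,0.12],"twist":0.025},{"grip":0.15,"dp":[0.0032,-0.0042,0.16],"twist":0.025},{"grip":0.2,"dp":[0.0032,-0.0042,0.172],"twist":0.025},{"grip":0.2,"dp":[0.0032,-0.0042,0.172],"twist":0.025}]'; python3 go.py .609 -.154 .028 -5.5
```

```text
t 8.38 tcp [ 0.6057 -0.1581  0.2003] yaw -0.90 tilt 0.03 open 0.0918 F [0.9 0.6 0.3] q [ 0.76  0.58 -0.77  1.64  0.45  1.1  -0.15]
dp [ 0.0032 -0.0042  0.1723] twist 0.0256 dist 0.172
time: 9.0
tcp_pos: [0.6091, -0.1537, 0.0281]
ee_rot: [-0.0, 0.999, -0.046, -0.0]
wrist_force: [0.9, -0.5, 0.2]
opening: 0.0733
t 9.00 tcp [ 0.6091 -0.1537  0.0281] yaw -5.32 tilt 0.02 open 0.0733 F [ 0.9 -0.5  0.2] q [ 0.65  0.79 -0.63  1.73  0.6   0.83 -0.35]
dp [-0.0001  0.0003  0.0001] twist 0.0010 dist 0.000
```

```bash
python3 -m pendant '[{"grip":1,"dp":[0,0,0],"twist":0},{"grip":1,"dp":[0,0,0],"twist":0},{"grip":1,"dp":[0,0,0],"twist":0},{"grip":1,"dp":[0,0,0],"twist":0},{"grip":1,"dp":[0,0,0],"twist":0}]' 25; python3 -m pendant '[{"grip":1,"dp":[0,0,-0.03],"twist":0},{"grip":1,"dp":[0,0,-0.07],"twist":0},{"grip":1,"dp":[0,0,-0.1],"twist":0},{"grip":1,"dp":[0,0,-0.1],"twist":0}]';python3 go.py .5856 -.3259 .12 -86.1
```

```text
time: 9.62
tcp_pos: [0.6091, -0.1542, 0.0284]
ee_rot: [0.0, 0.999, -0.046, 0.0]
wrist_force: [-2.0, 0.4, 2.7]
opening: 0.036
time: 10.12
tcp_pos: [0.6105, -0.1541, 0.1301]
ee_rot: [0.0, 0.999, -0.046, 0.002]
wrist_force: [0.5, 1.0, -2.2]
opening: 0.0358
t 10.12 tcp [ 0.6105 -0.1541  0.1301] yaw -5.31 tilt 0.25 open 0.0358 F [ 0.5  1.  -2.2] q [ 0.71  0.66 -0.71  1.69  0.51  0.98 -0.28]
dp [-0.009   0.1733  0.0102] twist 0.4488 dist 0.174
```

```bash
python3 -m pendant '[{"grip":1,"dp":[-0.009,0.05,0],"twist":0.059},{"grip":1,"dp":[-0.009,0.1,0],"twist":0.118},{"grip":1,"dp":[-0.009,0.14,0.01],"twist":0.177},{"grip":1,"dp":[-0.009,0.173,0.01],"twist":0.236},{"grip":1,"dp":[-0.009,0.173,0.01],"twist":0.295}]';python3 go.py .5856 -.3258 .12 -86.1
```

```text
time: 10.75
tcp_pos: [0.5807, -0.3303, 0.115]
ee_rot: [0.001, 0.87, -0.493, -0.002]
wrist_force: [-0.0, 0.1, -2.0]
opening: 0.0356
t 10.75 tcp [ 0.5807 -0.3303  0.115 ] yaw -59.12 tilt 0.25 open 0.0356 F [-0.   0.1 -2. ] q [ 0.8   0.68 -0.47  1.59  0.36  0.96 -0.82]
dp [-0.0013 -0.0064 -0.005 ] twist 0.1499 dist 0.008
```

```bash
python3 -m pendant '[{"grip":1,"dp":[0,0,0],"twist":0.059},{"grip":1,"dp":[0,0,0],"twist":0.118},{"grip":1,"dp":[0,0,0],"twist":0.154},{"grip":1,"dp":[0,0,0],"twist":0.154},{"grip":1,"dp":[0,0,0],"twist":0.154}]';python3 go.py .5856 -.3258 .12 -86.1
python3 - <<'E'
from h import *
s=arm.observe();c=imaging.capture("wrist");cv2.imwrite("pics/w4.png",c["pixels"][:,:,::-1])
E
```

```text
time: 11.38
tcp_pos: [0.5832, -0.3251, 0.1167]
ee_rot: [0.0, 0.731, -0.682, -0.001]
wrist_force: [-0.5, -0.2, -0.9]
opening: 0.0357
t 11.38 tcp [ 0.5832 -0.3251  0.1167] yaw -85.99 tilt 0.11 open 0.0357 F [-0.5 -0.2 -0.9] q [ 0.72  0.66 -0.36  1.6   0.27  0.94 -1.23]
dp [ 0.0009 -0.0023 -0.0033] twist 0.0006 dist 0.004
```

View pics/w4.png

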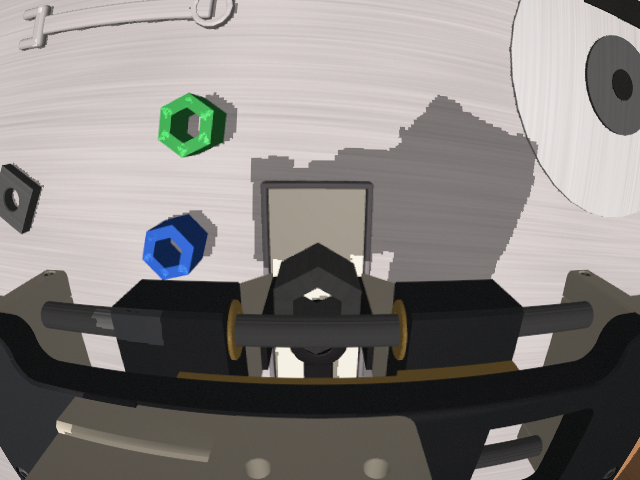

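The wrist view shows the nut, with its middle at about column 318, centred over the short compartment. The tray's far wall spans columns 261–373 at row 182. I'll lower it.

```bash
python3 - <<'E'
from h import *
s=arm.observe();c=imaging.capture("wrist")
print((wonz(c,(261,182),s,.014)+wonz(c,(373,183),s,.014))/2-.038*np.array([.9977,.068,0]),s["tcp_pos"])
E
python3 go.py .5856 -.3258 .034 -86.1; python3 -m pendant '[{"grip":1,"dp":[0,-0.002,0.03],"twist":0},{"grip":1,"dp":[0,-0.002,0.06],"twist":0},{"grip":1,"dp":[0,-0.002,0.078],"twist":0},{"grip":1,"dp":[0,-0.002,0.083],"twist":0},{"grip":1,"dp":[0,-0.002,0.083],"twist":0}]'; python3 go.py .5856 -.3258 .0325 -86.1
```

```text
[ 0.58636025 -0.32547887  0.014     ] [ 0.58344149 -0.32514986  0.11699607]
t 11.47 tcp [ 0.5836 -0.3252  0.1173] yaw -86.05 tilt 0.06 open 0.0364 F [ 0.3 -0.3 -2.8] q [ 0.72  0.66 -0.36  1.6   0.27  0.94 -1.24]
dp [ 0.0007 -0.002   0.0833] twist 0.0003 dist 0.083
time: 12.1
tcp_pos: [0.5863, -0.3254, 0.0353]
ee_rot: [-0.0, 0.731, -0.683, 0.0]
wrist_force: [-0.1, -0.1, -1.9]
opening: 0.0358
t 12.10 tcp [ 0.5863 -0.3254  0.0353] yaw -86.12 tilt 0.03 open 0.0358 F [-0.1 -0.1 -1.9] q [ 0.7   0.76 -0.33  1.62  0.31  0.81 -1.27]
dp [0.0003 0.0007 0.0028] twist -0.0001 dist 0.003
```

```bash
python3 -m pendant '[{"grip":1,"dp":[0,0,0.0015],"twist":0},{"grip":1,"dp":[0,0,0.003],"twist":0},{"grip":1,"dp":[0,0,0.003],"twist":0}]'; python3 go.py .5856 -.3258 .0325 -86.1
```

```text
time: 12.48
tcp_pos: [0.5862, -0.3254, 0.0324]
ee_rot: [-0.0, 0.731, -0.683, 0.0]
wrist_force: [-0.1, 0.5, -1.2]
opening: 0.036
t 12.47 tcp [ 0.5862 -0.3254  0.0324] yaw -86.13 tilt 0.05 open 0.0360 F [-0.1  0.5 -1.2] q [ 0.69  0.77 -0.33  1.62  0.31  0.81 -1.27]
dp [ 0.0003  0.0006 -0.0001] twist -0.0002 dist 0.001
```

```bash
python3 -m pendant '[{"grip":1,"dp":[0,0,0.001],"twist":0},{"grip":1,"dp":[0,0,0.001],"twist":0},{"grip":0.45,"dp":[0,0,0.001],"twist":0},{"grip":0.4,"dp":[0,0,0.001],"twist":0},{"grip":0.4,"dp":[0,0,0.001],"twist":0}]';  python3 -m pendant '[{"grip":0.4,"dp":[0,0,-0.02],"twist":0},{"grip":0.4,"dp":[0,0,-0.06],"twist":0},{"grip":0.3,"dp":[0,0,-0.12],"twist":0},{"grip":0,"dp":[0,0,-0.17],"twist":0}]';python3 go.py .449 .097 .21 15
python3 - <<'E'
from h import *
c=imaging.capture("top");p=c["pixels"]
cv2.imwrite("pics/t5.png",cv2.resize(p[200:360,400:560],None,fx=3.6,fy=3.6,interpolation=cv2.INTER_CUBIC)[:,:,::-1])
E
```

```text
time: 13.1
tcp_pos: [0.586, -0.3253, 0.0309]
ee_rot: [-0.0, 0.731, -0.683, 0.0]
wrist_force: [-0.0, -0.1, -0.1]
opening: 0.0546
time: 13.6
tcp_pos: [0.5866, -0.3254, 0.2049]
ee_rot: [-0.0, 0.731, -0.683, 0.001]
wrist_force: [-0.1, -0.8, -0.0]
opening: 0.0697
t 13.60 tcp [ 0.5866 -0.3254  0.2049] yaw -86.11 tilt 0.16 open 0.0697 F [-0.1 -0.8 -0. ] q [ 0.74  0.56 -0.39  1.53  0.23  1.09 -1.21]
dp [-0.4307  0.1086 -0.006 ] twist -0.5617 dist 0.444
```

View pics/t5.png

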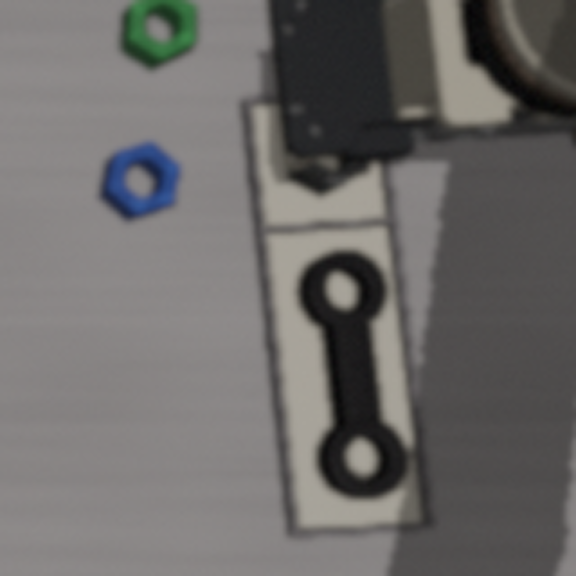

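The link lies in the long compartment, with eyes at crop (343,290) and (362,458). The nut shows at (320,178) under the gripper. Next is the bracket.

```bash
python3 -m pendant '[{"grip":0,"dp":[-0.43,0.108,-0.02],"twist":-0.56},{"grip":0,"dp":[-0.43,0.108,-0.02],"twist":-0.56},{"grip":0,"dp":[-0.43,0.108,-0.02],"twist":-0.56},{"grip":0,"dp":[-0.43,0.108,-0.02],"twist":-0.56},{"grip":0,"dp":[-0.43,0.108,-0.02],"twist":-0.56}]'; python3 go.py .449 .097 .22 15
```

```text
time: 14.28
tcp_pos: [0.4892, -0.0265, 0.2163]
ee_rot: [0.0, 0.961, -0.276, 0.001]
wrist_force: [1.1, 0.9, 1.6]
opening: 0.0918
t 14.28 tcp [ 0.4892 -0.0265  0.2163] yaw -32.05 tilt 0.14 open 0.0918 F [1.1 0.9 1.6] q [ 0.63  0.28 -0.73  1.96  0.23  0.97 -0.77]
dp [-0.0996 -0.0834 -0.0039] twist -0.2614 dist 0.130
```

```bash
python3 -m pendant '[{"grip":0,"dp":[-0.1,-0.083,-0.004],"twist":-0.261},{"grip":0,"dp":[-0.1,-0.083,-0.004],"twist":-0.261},{"grip":0,"dp":[-0.1,-0.083,-0.004],"twist":-0.261},{"grip":0,"dp":[-0.1,-0.083,-0.004],"twist":-0.261},{"grip":0,"dp":[-0.1,-0.083,-0.004],"twist":-0.261}]'; python3 -m pendant '[{"grip":0,"dp":[0,0,0],"twist":0}]'; python3 go.py .449 .097 .22 15
python3 - <<'E'
from h import *
s=arm.observe();c=imaging.capture("wrist");p=c["pixels"];cv2.imwrite("pics/w6.png",p[:,:,::-1])
print(s["tcp_pos"])
E
```

```text
time: 14.9
tcp_pos: [0.4498, 0.0957, 0.22]
ee_rot: [0.001, 0.992, 0.129, 0.001]
wrist_force: [0.8, 0.3, -1.1]
opening: 0.0916
time: 15.02
tcp_pos: [0.4499, 0.0954, 0.2198]
ee_rot: [0.0, 0.992, 0.126, 0.001]
wrist_force: [-0.6, 0.3, -0.3]
opening: 0.0915
t 15.03 tcp [0.4499 0.0954 0.2198] yaw 14.53 tilt 0.08 open 0.0915 F [-0.6  0.3 -0.3] q [ 0.58  0.27 -0.96  2.02  0.27  0.98 -0.26]
dp [-0.0005 -0.0018 -0.0002] twist -0.0026 dist 0.002
[0.44990272 0.09537507 0.21975863]
```

View pics/w6.png

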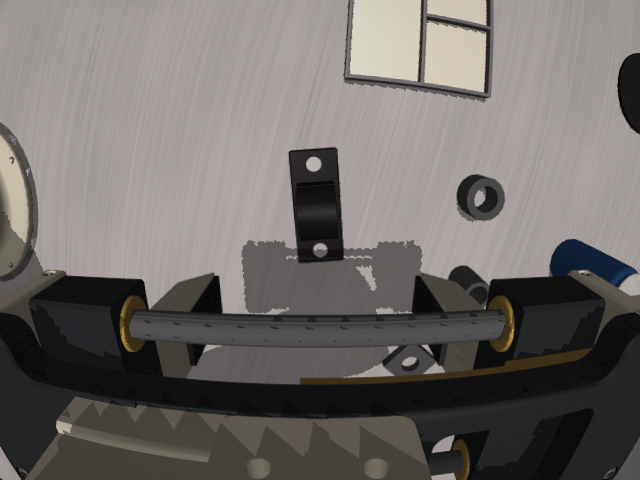

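The wrist view shows the bracket's foot corners at (290,151), (336,148), (343,261) and (299,263). The collar is at (482,198), and the square tray's near corners are at (345,79) and (490,98).

```bash
python3 - <<'E'
from h import *
s=arm.observe();c=imaging.capture("wrist")
P=np.array([wonz(c,u,s,.014)[:2] for u in [(290,151),(336,148),(343,261),(299,263)]]);print(P.round(4),P.mean(0))
for i in range(4):
    d=P[(i+1)%4]-P[i];print(np.linalg.norm(d).round(4),np.degrees(np.arctan2(d[1],d[0])).round(1))
b=[wonz(c,u,s,.018)[:2] for u in [(314,164),(320,250)]];print("bolts",np.round(b,4),np.mean(b,0))
print("tray corners",[wonz(c,u,s,.014)[:2].round(4) for u in [(345,79),(490,98)]],"collar",wonz(c,(483,198),s,.03).round(4))
T=np.array([.5022,.309]);th=np.radians(11.2);M=np.array([[np.cos(th),-np.sin(th)],[np.sin(th),np.cos(th)]])
for q in [(-.074,-.074),(.074,-.074),(-.036,0),(.036,.036),(.036,-.036)]: print(q,T+M@np.array(q))
E
```

```text
[[0.4114 0.1443]
 [0.4524 0.1577]
 [0.4883 0.0519]
 [0.4462 0.0389]] [0.44957546 0.09818436]
0.0431 18.2
0.1117 -71.3
0.0441 -162.8
0.111 108.2
bolts [[0.4362 0.1382]
 [0.4627 0.0586]] [0.44947322 0.09837688]
tray corners [array([0.4439, 0.2233]), array([0.5877, 0.2518])] collar [0.6026 0.1526 0.03  ]
(-0.074, -0.074) [0.44398266 0.22203598]
(0.074, -0.074) [0.58916402 0.25078266]
(-0.036, 0) [0.46688561 0.30200756]
(0.036, 0.036) [0.53052195 0.35130682]
(0.036, -0.036) [0.54450682 0.28067805]
```

```bash
python3 go.py .4495 .0977 .037 18.4; python3 -m pendant '[{"grip":0,"dp":[-0.001,-0.002,0.06],"twist":-0.0215},{"grip":0.1,"dp":[-0.001,-0.002,0.12],"twist":-0.0215},{"grip":0.2,"dp":[-0.001,-0.002,0.17],"twist":-0.0215},{"grip":0.2,"dp":[-0.001,-0.002,0.183],"twist":-0.0215},{"grip":0.2,"dp":[-0.001,-0.002,0.183],"twist":-0.0215}]'; python3 go.py .4495 .0977 .037 18.4
```

```text
t 15.12 tcp [0.4499 0.0953 0.2195] yaw 14.47 tilt 0.07 open 0.0920 F [0.6 0.1 0.1] q [ 0.58  0.27 -0.96  2.02  0.27  0.98 -0.26]
dp [ 1.000e-04 -2.600e-03  1.825e-01] twist -0.0218 dist 0.183
time: 15.75
tcp_pos: [0.4483, 0.0975, 0.0363]
ee_rot: [-0.0, 0.987, 0.16, -0.0]
wrist_force: [0.1, 0.0, 0.3]
opening: 0.0737
t 15.75 tcp [0.4483 0.0975 0.0363] yaw 18.44 tilt 0.03 open 0.0737 F [0.1 0.  0.3] q [ 0.32  0.59 -0.71  2.14  0.65  0.64 -0.53]
dp [ 0.0012  0.0001 -0.0007] twist 0.0002 dist 0.001
```

```bash
python3 -m pendant '[{"grip":1,"dp":[0.001,0,0],"twist":0},{"grip":1,"dp":[0.001,0,0],"twist":0},{"grip":1,"dp":[0.001,0,0],"twist":0},{"grip":1,"dp":[0.001,0,0],"twist":0},{"grip":1,"dp":[0.001,0,0],"twist":0}]' 45; python3 go.py .467 .302 .13 11.2; python3 -m pendant '[{"grip":1,"dp":[0.001,0,-0.03],"twist":0},{"grip":1,"dp":[0.001,0,-0.06],"twist":0},{"grip":1,"dp":[0.001,0,-0.09],"twist":0},{"grip":1,"dp":[0.001,0,-0.09],"twist":0}]';python3 go.py .467 .302 .13 11.2
```

```text
time: 16.38
tcp_pos: [0.4496, 0.0973, 0.0363]
ee_rot: [0.0, 0.987, 0.16, 0.0]
wrist_force: [0.3, -0.9, 3.7]
opening: 0.0338
t 16.38 tcp [0.4496 0.0973 0.0363] yaw 18.43 tilt 0.05 open 0.0338 F [ 0.3 -0.9  3.7] q [ 0.32  0.59 -0.71  2.14  0.65  0.64 -0.53]
dp [ 0.0813 -0.1887 -0.0936] twist 0.0401 dist 0.226
time: 16.88
tcp_pos: [0.451, 0.0976, 0.1269]
ee_rot: [0.0, 0.987, 0.16, 0.001]
wrist_force: [0.3, -0.3, -6.4]
opening: 0.0339
t 16.88 tcp [0.451  0.0976 0.1269] yaw 18.40 tilt 0.16 open 0.0339 F [ 0.3 -0.3 -6.4] q [ 0.47  0.43 -0.87  2.1   0.46  0.81 -0.37]
dp [ 0.0797 -0.1888 -0.0031] twist 0.0400 dist 0.205
```

```bash
python3 -m pendant '[{"grip":1,"dp":[0.02,-0.05,-0.003],"twist":0.01},{"grip":1,"dp":[0.04,-0.1,-0.003],"twist":0.02},{"grip":1,"dp":[0.06,-0.15,-0.003],"twist":0.03},{"grip":1,"dp":[0.08,-0.189,-0.003],"twist":0.04},{"grip":1,"dp":[0.08,-0.189,-0.003],"twist":0.04}]';python3 go.py .467 .302 .13 11.2;python3 -m pendant '[{"grip":1,"dp":[0,0,0],"twist":0},{"grip":1,"dp":[0,0,0],"twist":0}]';python3 go.py .467 .302 .13 11.2
python3 - <<'E'
from h import *
s=arm.observe();c=imaging.capture("wrist");p=c["pixels"];cv2.imwrite("pics/w7.png",p[:,:,::-1])
E
```

```text
time: 17.5
tcp_pos: [0.4642, 0.307, 0.1272]
ee_rot: [-0.002, 0.995, 0.101, -0.001]
wrist_force: [-0.9, -0.6, -7.0]
opening: 0.0338
t 17.50 tcp [0.4642 0.307  0.1272] yaw 11.57 tilt 0.21 open 0.0338 F [-0.9 -0.6 -7. ] q [-0.01  0.58 -0.8   1.87  0.52  0.91 -0.86]
dp [ 0.0018  0.0054 -0.0028] twist 0.0021 dist 0.006
time: 17.75
tcp_pos: [0.4659, 0.3, 0.1276]
ee_rot: [0.001, 0.995, 0.097, -0.001]
wrist_force: [0.0, -0.5, -5.9]
opening: 0.0339
t 17.75 tcp [0.4659 0.3    0.1276] yaw 11.14 tilt 0.17 open 0.0339 F [ 0.  -0.5 -5.9] q [-0.    0.57 -0.8   1.88  0.52  0.91 -0.86]
dp [ 0.0015 -0.0017 -0.0024] twist -0.0003 dist 0.003
```

View pics/w7.png

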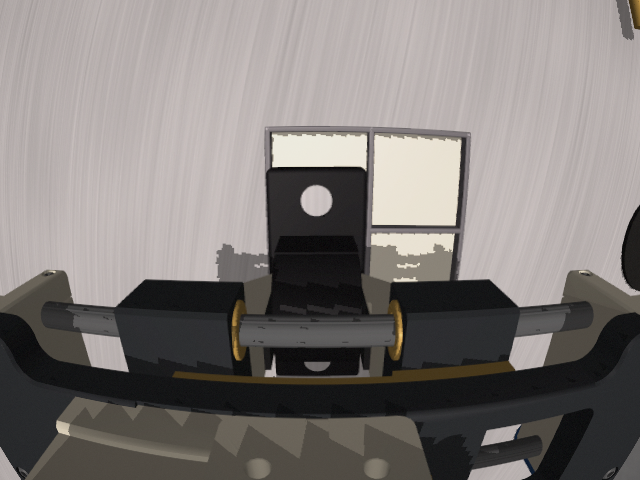

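The bracket hangs level over the wide compartment. Its far bolt is at (316,201) and the compartment's walls are at columns 266 and 371.

```bash
python3 - <<'E'
from h import *
s=arm.observe();c=imaging.capture("wrist")
a=wonz(c,(265,128),s,.014)[:2];b=wonz(c,(470,133),s,.014)[:2];print(a,b,np.degrees(np.arctan2(*(b-a)[::-1])),np.linalg.norm(b-a))
th=np.radians(11.2);M=np.array([[np.cos(th),-np.sin(th)],[np.sin(th),np.cos(th)]])
print("T",(a+b)/2-M@[0,.074])
print("bolt",wonz(c,(316.5,201),s,.128-.036+.018)[:2]-M@[0,.042],s["tcp_pos"])
E
python3 go.py .467 .302 .042 11.2; python3 -m pendant '[{"grip":1,"dp":[0.001,-0.001,0.03],"twist":0},{"grip":1,"dp":[0.001,-0.001,0.06],"twist":0},{"grip":1,"dp":[0.001,-0.001,0.08],"twist":0},{"grip":1,"dp":[0.001,-0.001,0.085],"twist":0},{"grip":1,"dp":[0.001,-0.001,0.085],"twist":0}]'; python3 go.py .467 .302 .0403 11.2
```

```text
[0.41591552 0.36920386] [0.56008465 0.39790733] 11.260108290392376 0.14699873350006623
T [0.50237343 0.31096492]
bolt [0.46578439 0.30119533] [0.46615444 0.30026226 0.12805679]
t 17.85 tcp [0.4664 0.3006 0.1284] yaw 11.13 tilt 0.08 open 0.0335 F [-0.4 -0.4 -6.1] q [-0.    0.57 -0.8   1.88  0.52  0.91 -0.86]
dp [ 0.001  -0.0014  0.0864] twist -0.0004 dist 0.086
time: 18.48
tcp_pos: [0.4673, 0.3037, 0.0443]
ee_rot: [-0.0, 0.995, 0.098, 0.0]
wrist_force: [0.5, 1.0, -6.2]
opening: 0.0333
t 18.48 tcp [0.4673 0.3037 0.0443] yaw 11.23 tilt 0.03 open 0.0333 F [ 0.5  1.  -6.2] q [-0.08  0.69 -0.7   1.91  0.63  0.78 -0.95]
dp [-0.0006  0.0016  0.004 ] twist 0.0002 dist 0.004
```

```bash
python3 -m pendant '[{"grip":1,"dp":[0,0,0.0015],"twist":0},{"grip":1,"dp":[0,0,0.003],"twist":0},{"grip":1,"dp":[0,0,0.003],"twist":0},{"grip":1,"dp":[0,0,0.003],"twist":0}]'; python3 go.py .467 .302 .0403 11.2
```

```text
time: 18.98
tcp_pos: [0.4671, 0.3035, 0.0412]
ee_rot: [-0.0, 0.995, 0.098, 0.0]
wrist_force: [-0.5, 1.7, -6.4]
opening: 0.0337
t 18.98 tcp [0.4671 0.3035 0.0412] yaw 11.24 tilt 0.02 open 0.0337 F [-0.5  1.7 -6.4] q [-0.09  0.7  -0.7   1.91  0.64  0.77 -0.95]
dp [-0.0004  0.0015  0.0009] twist 0.0002 dist 0.002
```

```bash
python3 -m pendant '[{"grip":1,"dp":[0,0,0.001],"twist":0},{"grip":1,"dp":[0,0,0.0015],"twist":0},{"grip":1,"dp":[0,0,0.0015],"twist":0}]'; python3 go.py .467 .302 .0403 11.2
```

```text
time: 19.35
tcp_pos: [0.4672, 0.3035, 0.0404]
ee_rot: [0.0, 0.995, 0.098, 0.0]
wrist_force: [-1.8, -3.4, 4.9]
opening: 0.0338
t 19.35 tcp [0.4672 0.3035 0.0404] yaw 11.24 tilt 0.05 open 0.0338 F [-1.8 -3.4  4.9] q [-0.09  0.7  -0.7   1.91  0.64  0.77 -0.95]
dp [-0.0005  0.0015  0.0001] twist 0.0002 dist 0.002
```

Contact: the force has changed sign. I'll release and rise, then move to the collar.

```bash
python3 -m pendant '[{"grip":0.5,"dp":[0,0,0],"twist":0},{"grip":0.45,"dp":[0,0,0],"twist":0},{"grip":0.4,"dp":[0,0,0],"twist":0}]';  python3 -m pendant '[{"grip":0.4,"dp":[0,0,-0.02],"twist":0},{"grip":0.4,"dp":[0,0,-0.06],"twist":0},{"grip":0.3,"dp":[0,0,-0.12],"twist":0},{"grip":0,"dp":[0,0,-0.17],"twist":0}]';python3 go.py .603 .15 .21 -85
python3 go.py .603 .15 .21 95
```

```text
time: 19.73
tcp_pos: [0.4673, 0.3037, 0.0396]
ee_rot: [-0.0, 0.995, 0.098, 0.0]
wrist_force: [-0.3, 0.9, -0.2]
opening: 0.0533
time: 20.23
tcp_pos: [0.467, 0.3041, 0.2129]
ee_rot: [-0.001, 0.995, 0.098, 0.001]
wrist_force: [0.6, -0.2, 0.3]
opening: 0.0699
t 20.23 tcp [0.467  0.3041 0.2129] yaw 11.29 tilt 0.11 open 0.0699 F [ 0.6 -0.2  0.3] q [ 0.06  0.47 -0.88  1.81  0.41  1.06 -0.78]
dp [0.1032 0.1777 0.003 ] twist 0.5349 dist 0.206
t 20.23 tcp [0.467  0.3041 0.2129] yaw 11.29 tilt 0.11 open 0.0699 F [ 0.6 -0.2  0.3] q [ 0.06  0.47 -0.88  1.81  0.41  1.06 -0.78]
dp [0.1032 0.1777 0.003 ] twist -0.4651 dist 0.206
```

```bash
python3 -m pendant '[{"grip":0,"dp":[0.05,0.08,0],"twist":-0.48},{"grip":0,"dp":[0.1,0.17,0],"twist":-0.48},{"grip":0,"dp":[0.1,0.177,0],"twist":-0.48},{"grip":0,"dp":[0.103,0.178,0],"twist":-0.48},{"grip":0,"dp":[0.103,0.178,0],"twist":-0.48}]';python3 go.py .603 .15 .21 100
```

```text
time: 20.85
tcp_pos: [0.6044, 0.1461, 0.2105]
ee_rot: [0.0, 0.843, 0.537, 0.0]
wrist_force: [-0.5, -0.9, -0.2]
opening: 0.0917
t 20.85 tcp [0.6044 0.1461 0.2105] yaw 65.02 tilt 0.05 open 0.0917 F [-0.5 -0.9 -0.2] q [ 0.42  0.66 -1.02  1.64  0.6   1.18  0.39]
dp [ 0.003  -0.0029  0.0005] twist -0.1943 dist 0.004
```

```bash
python3 -m pendant '[{"grip":0,"dp":[0.003,-0.003,0],"twist":-0.195},{"grip":0,"dp":[0.003,-0.003,0],"twist":-0.195},{"grip":0,"dp":[0.003,-0.003,0],"twist":-0.195},{"grip":0,"dp":[0.003,-0.003,0],"twist":-0.195},{"grip":0,"dp":[0.003,-0.003,0],"twist":-0.195}]';python3 -m pendant '[{"grip":0,"dp":[0,0,0],"twist":0}]';python3 go.py .603 .15 .21 100
python3 - <<'E'
from h import *
s=arm.observe();c=imaging.capture("wrist");p=c["pixels"];cv2.imwrite("pics/w8.png",p[:,:,::-1])
E
```

```text
time: 21.48
tcp_pos: [0.6014, 0.1529, 0.2106]
ee_rot: [0.0, 0.643, 0.766, 0.0]
wrist_force: [0.5, -1.0, 0.0]
opening: 0.0918
time: 21.6
tcp_pos: [0.6014, 0.1529, 0.2103]
ee_rot: [0.0, 0.643, 0.766, 0.0]
wrist_force: [0.3, 0.0, -0.4]
opening: 0.0919
t 21.60 tcp [0.6014 0.1529 0.2103] yaw 99.98 tilt 0.04 open 0.0919 F [ 0.3  0.  -0.4] q [ 0.47  0.73 -1.15  1.64  0.7   1.24  0.92]
dp [-0.0031  0.0011  0.0003] twist -0.0001 dist 0.003
```

View pics/w8.png

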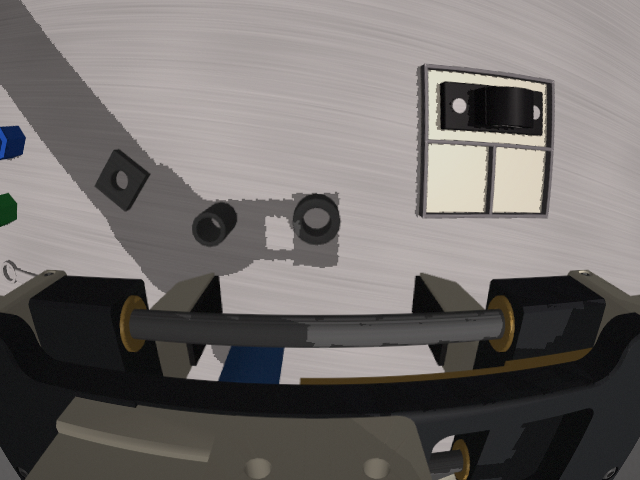

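The bracket sits in the wide compartment at (492,108). The collar is at (317,219), the sleeve at (212,225). I'll zoom in on both.

```bash
python3 - <<'E'
from h import *
s=arm.observe();c=imaging.capture("wrist");p=c["pixels"]
g=np.clip(p[180:270,180:350].astype(float)*1.8,0,255).astype(np.uint8)
cv2.imwrite("pics/w8c.png",cv2.resize(g,None,fx=4.7,fy=4.7,interpolation=cv2.INTER_CUBIC)[:,:,::-1])
E
```

```text
(no output)
```

View pics/w8c.png

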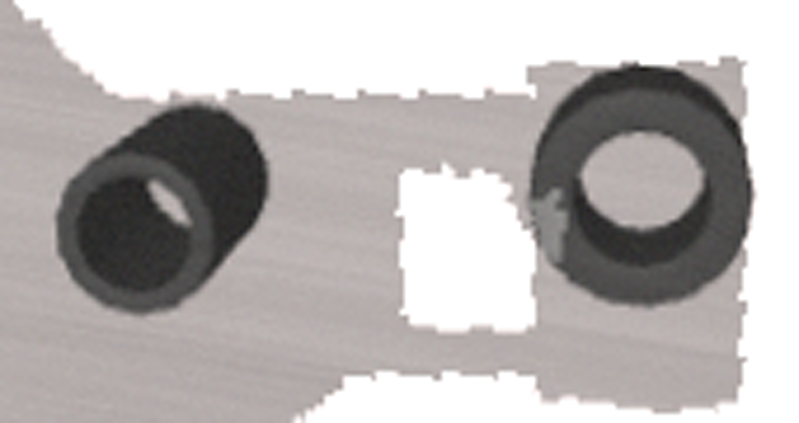

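```bash
python3 - <<'E'
from h import *
s=arm.observe();c=imaging.capture("wrist")
f=lambda X,Y:(180+X/4.7,180+Y/4.7)
print("collar",wonz(c,f(641,196),s,.03),"sleeve",wonz(c,f(136,232),s,.05),"sleeve base",wonz(c,f(190,180),s,0))
E
python3 go.py .604 .151 .028 101.2
```

```text
collar [0.60591506 0.15288697 0.03      ] sleeve [0.62386742 0.06103251 0.05      ] sleeve base [0.6258693  0.05890731 0.        ]
t 21.75 tcp [0.6013 0.1529 0.2099] yaw 100.03 tilt 0.03 open 0.0917 F [-1.3 -0.   0.3] q [ 0.47  0.73 -1.15  1.64  0.7   1.24  0.92]
dp [-0.0023  0.0023  0.1819] twist -0.0065 dist 0.182
```

```bash
python3 go.py .605 .152 .028 101.2; python3 -m pendant '[{"grip":0.1,"dp":[-0.0015,0.0035,0.06],"twist":-0.006},{"grip":0.15,"dp":[-0.0015,0.0035,0.12],"twist":-0.006},{"grip":0.2,"dp":[-0.0015,0.0035,0.17],"twist":-0.006},{"grip":0.2,"dp":[-0.0015,0.0035,0.182],"twist":-0.006},{"grip":0.2,"dp":[-0.0015,0.0035,0.182],"twist":-0.006}]'; python3 go.py .605 .152 .028 101.2
```

```text
t 21.75 tcp [0.6013 0.1529 0.2099] yaw 100.03 tilt 0.03 open 0.0917 F [-1.3 -0.   0.3] q [ 0.47  0.73 -1.15  1.64  0.7   1.24  0.92]
dp [-0.0015  0.0034  0.1819] twist -0.0065 dist 0.182
time: 22.38
tcp_pos: [0.6051, 0.1526, 0.028]
ee_rot: [-0.0, 0.635, 0.772, 0.0]
wrist_force: [-0.1, -1.0, -0.2]
opening: 0.0732
t 22.38 tcp [0.6051 0.1526 0.028 ] yaw 101.14 tilt 0.04 open 0.0732 F [-0.1 -1.  -0.2] q [ 0.37  0.94 -0.96  1.73  0.92  0.99  0.81]
dp [-0.0006 -0.0002  0.    ] twist -0.0003 dist 0.001
```

```bash
python3 -m pendant '[{"grip":1,"dp":[0,0,0],"twist":0},{"grip":1,"dp":[0,0,0],"twist":0},{"grip":1,"dp":[0,0,0],"twist":0},{"grip":1,"dp":[0,0,0],"twist":0},{"grip":1,"dp":[0,0,0],"twist":0}]' 25; python3 -m pendant '[{"grip":1,"dp":[0,0,-0.03],"twist":0},{"grip":1,"dp":[0,0,-0.07],"twist":0},{"grip":1,"dp":[0,0,-0.11],"twist":0},{"grip":1,"dp":[0,0,-0.11],"twist":0}]';python3 go.py .5305 .352 .13 101.2
```

```text
time: 23.0
tcp_pos: [0.6055, 0.1523, 0.0284]
ee_rot: [0.0, 0.635, 0.772, 0.0]
wrist_force: [-0.3, -0.7, 6.5]
opening: 0.0426
time: 23.5
tcp_pos: [0.6066, 0.153, 0.1404]
ee_rot: [0.001, 0.635, 0.772, 0.002]
wrist_force: [-0.1, 0.8, -2.5]
opening: 0.0425
t 23.50 tcp [0.6066 0.153  0.1404] yaw 101.13 tilt 0.29 open 0.0425 F [-0.1  0.8 -2.5] q [ 0.43  0.81 -1.08  1.69  0.79  1.13  0.89]
dp [ 0.21   -0.0363  0.0103] twist -0.0004 dist 0.213
```

```bash
python3 -m pendant '[{"grip":1,"dp":[0.05,-0.009,0.005],"twist":0},{"grip":1,"dp":[0.1,-0.018,0.01],"twist":0},{"grip":1,"dp":[0.15,-0.027,0.01],"twist":0},{"grip":1,"dp":[0.2,-0.036,0.01],"twist":0},{"grip":1,"dp":[0.21,-0.036,0.01],"twist":0}]';python3 -m pendant '[{"grip":1,"dp":[0,0,0],"twist":0},{"grip":1,"dp":[0,0,0],"twist":0}]';python3 go.py .531 .3525 .13 101.2
python3 - <<'E'
from h import *
s=arm.observe();c=imaging.capture("wrist");p=c["pixels"];cv2.imwrite("pics/w9.png",np.clip(p[:,:,::-1]*1.3,0,255).astype(np.uint8))
E
```

```text
time: 24.12
tcp_pos: [0.5249, 0.3554, 0.1264]
ee_rot: [-0.002, 0.632, 0.775, -0.0]
wrist_force: [0.4, -0.6, -2.6]
opening: 0.0424
time: 24.38
tcp_pos: [0.53, 0.3489, 0.1264]
ee_rot: [0.0, 0.636, 0.772, -0.001]
wrist_force: [0.6, 0.2, -1.5]
opening: 0.0427
t 24.38 tcp [0.53   0.3489 0.1264] yaw 101.00 tilt 0.13 open 0.0427 F [ 0.6  0.2 -1.5] q [ 0.07  0.83 -1.05  1.67  0.79  1.13  0.56]
dp [ 0.0034  0.0017 -0.0037] twist -0.0011 dist 0.005
```

View pics/w9.png

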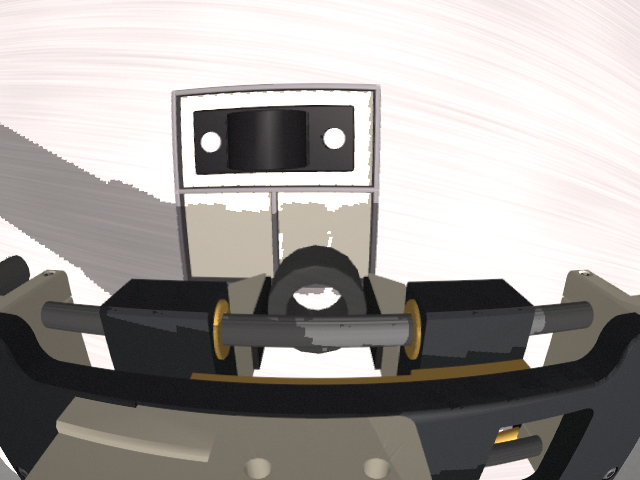

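```bash
python3 - <<'E'
from h import *
s=arm.observe();c=imaging.capture("wrist");p=c["pixels"]
g=np.clip(p[235:365,260:380].astype(float)*2.2,0,255).astype(np.uint8)
cv2.imwrite("pics/w9c.png",cv2.resize(g,None,fx=5,fy=4.5,interpolation=cv2.INTER_CUBIC)[:,:,::-1])
t=np.array(s["tcp_pos"]);y=np.array([np.sin(np.radians(101)),-np.cos(np.radians(101))]);x=np.array([np.cos(np.radians(101)),np.sin(np.radians(101))])
for u in [(317,247),(317,260),(317,352)]:
  for z in (.098,.128):
    d=wonz(c,u,s,z)[:2]-t[:2];print(u,z,"tool x %.4f y %.4f"%(d@x,d@y))
E
```

```text
(317, 247) 0.098 tool x -0.0004 y -0.0190
(317, 247) 0.128 tool x -0.0003 y -0.0283
(317, 260) 0.098 tool x -0.0004 y -0.0123
(317, 260) 0.128 tool x -0.0004 y -0.0227
(317, 352) 0.098 tool x -0.0004 y 0.0416
(317, 352) 0.128 tool x -0.0004 y 0.0218
```

View pics/w9c.png

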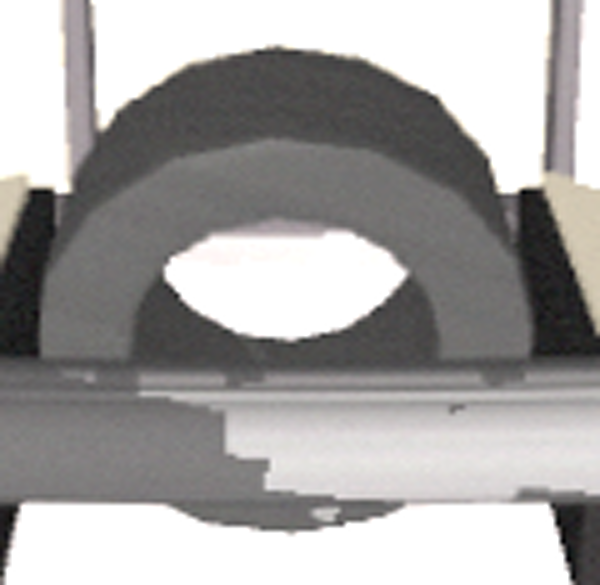

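The collar is central in the jaws: its top face runs from rows 266 to 352, within 1 mm of the TCP. Lowering it into the far small compartment.

```bash
python3 go.py .5306 .352 .034 101.2; python3 -m pendant '[{"grip":1,"dp":[0.002,0.001,0.03],"twist":-0.001},{"grip":1,"dp":[0.002,0.001,0.06],"twist":-0.001},{"grip":1,"dp":[0.002,0.001,0.085],"twist":-0.001},{"grip":1,"dp":[0.002,0.001,0.093],"twist":-0.001},{"grip":1,"dp":[0.002,0.001,0.093],"twist":-0.001}]'; python3 go.py .5306 .352 .0324 101.2
```

```text
t 24.48 tcp [0.5302 0.3489 0.1268] yaw 100.96 tilt 0.08 open 0.0427 F [-1.  -0.1 -1.8] q [ 0.07  0.83 -1.05  1.67  0.79  1.13  0.56]
dp [0.003  0.001  0.0928] twist -0.0013 dist 0.093
time: 25.1
tcp_pos: [0.5299, 0.3533, 0.0346]
ee_rot: [-0.0, 0.634, 0.773, 0.0]
wrist_force: [-0.1, -0.4, -1.1]
opening: 0.0423
t 25.10 tcp [0.5299 0.3533 0.0346] yaw 101.29 tilt 0.01 open 0.0423 F [-0.1 -0.4 -1.1] q [ 0.01  0.94 -0.96  1.7   0.9   1.01  0.49]
dp [-0.0014  0.0004  0.0022] twist 0.0005 dist 0.003
```

```bash
python3 -m pendant '[{"grip":1,"dp":[0,0,0.0012],"twist":0},{"grip":1,"dp":[0,0,0.0024],"twist":0},{"grip":1,"dp":[0,0,0.0024],"twist":0},{"grip":1,"dp":[0,0,0.0026],"twist":0}]'; python3 go.py .5306 .352 .0324 101.2
```

```text
time: 25.6
tcp_pos: [0.5299, 0.3534, 0.0324]
ee_rot: [0.0, 0.634, 0.773, 0.0]
wrist_force: [0.0, -0.3, 1.2]
opening: 0.0423
t 25.60 tcp [0.5299 0.3534 0.0324] yaw 101.31 tilt 0.03 open 0.0423 F [ 0.  -0.3  1.2] q [ 0.01  0.94 -0.95  1.7   0.9   1.    0.49]
dp [-0.0015  0.0004  0.    ] twist 0.0006 dist 0.002
```

Contact. Release, rise, then go to the sleeve.

```bash
python3 -m pendant '[{"grip":0.4,"dp":[0,0,0],"twist":0},{"grip":0.35,"dp":[0,0,0],"twist":0},{"grip":0.35,"dp":[0,0,0],"twist":0}]';  python3 -m pendant '[{"grip":0.35,"dp":[0,0,-0.02],"twist":0},{"grip":0.35,"dp":[0,0,-0.06],"twist":0},{"grip":0.3,"dp":[0,0,-0.12],"twist":0},{"grip":0,"dp":[0,0,-0.17],"twist":0}]';python3 go.py .624 .06 .21 101
```

```text
time: 25.98
tcp_pos: [0.5298, 0.3534, 0.032]
ee_rot: [0.0, 0.634, 0.773, 0.0]
wrist_force: [0.0, -0.1, 0.2]
opening: 0.0593
time: 26.48
tcp_pos: [0.5296, 0.354, 0.2056]
ee_rot: [0.0, 0.634, 0.774, 0.001]
wrist_force: [0.6, 0.3, 0.5]
opening: 0.0702
t 26.48 tcp [0.5296 0.354  0.2056] yaw 101.36 tilt 0.12 open 0.0702 F [0.6 0.3 0.5] q [ 0.1   0.75 -1.12  1.61  0.71  1.24  0.61]
dp [-0.3069  0.0346 -0.0047] twist 0.0020 dist 0.309
```

```bash
python3 -m pendant '[{"grip":0,"dp":[-0.307,0.035,-0.005],"twist":0},{"grip":0,"dp":[-0.307,0.035,-0.005],"twist":0},{"grip":0,"dp":[-0.307,0.035,-0.005],"twist":0},{"grip":0,"dp":[-0.307,0.035,-0.005],"twist":0},{"grip":0,"dp":[-0.307,0.035,-0.005],"twist":0}]';python3 -m pendant '[{"grip":0,"dp":[0,0,0],"twist":0},{"grip":0,"dp":[0,0,0],"twist":0}]';python3 go.py .624 .06 .21 101
python3 - <<'E'
from h import *
s=arm.observe();c=imaging.capture("wrist");p=c["pixels"];cv2.imwrite("pics/w10.png",p[:,:,::-1])
E
```

```text
time: 27.1
tcp_pos: [0.6249, 0.057, 0.2086]
ee_rot: [0.001, 0.634, 0.773, 0.0]
wrist_force: [1.2, 0.6, 0.0]
opening: 0.0917
time: 27.35
tcp_pos: [0.6242, 0.0596, 0.2081]
ee_rot: [-0.0, 0.634, 0.773, 0.001]
wrist_force: [-0.1, 0.6, -0.7]
opening: 0.0918
t 27.35 tcp [0.6242 0.0596 0.2081] yaw 101.30 tilt 0.08 open 0.0918 F [-0.1  0.6 -0.7] q [ 0.62  0.75 -1.15  1.63  0.72  1.24  1.09]
dp [ 0.0004 -0.0001 -0.0019] twist 0.0016 dist 0.002
```

View pics/w10.png

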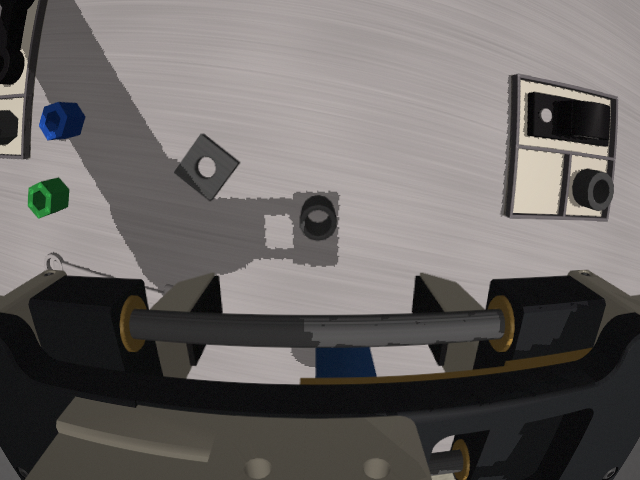

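```bash
python3 - <<'E'
from h import *
s=arm.observe();c=imaging.capture("wrist")
for v in (221,223): print("sleeve",wonz(c,(318,v),s,.05))
E
python3 go.py .624 .0595 .034 101.2; python3 -m pendant '[{"grip":0.1,"dp":[0,0,0.06],"twist":0},{"grip":0.15,"dp":[0,0,0.11],"twist":0},{"grip":0.2,"dp":[0,0,0.155],"twist":0},{"grip":0.3,"dp":[0,0,0.174],"twist":0},{"grip":0.3,"dp":[0,0,0.174],"twist":0}]'; python3 go.py .624 .0595 .034 101.2
```

```text
sleeve [0.62242933 0.06134062 0.05      ]
sleeve [0.62411672 0.06168294 0.05      ]
t 27.45 tcp [0.6237 0.0613 0.2079] yaw 101.49 tilt 0.07 open 0.0919 F [-0.1 -0.1 -0. ] q [ 0.62  0.75 -1.15  1.63  0.72  1.24  1.09]
dp [-0.002  -0.0003  0.1739] twist 0.0016 dist 0.174
time: 28.08
tcp_pos: [0.6235, 0.0605, 0.0326]
ee_rot: [-0.001, 0.633, 0.774, -0.0]
wrist_force: [-0.9, 0.5, 0.6]
opening: 0.065
t 28.07 tcp [0.6235 0.0605 0.0326] yaw 101.43 tilt 0.09 open 0.0650 F [-0.9  0.5  0.6] q [ 0.52  0.94 -0.98  1.72  0.92  1.    0.97]
dp [-0.0011  0.0002 -0.0014] twist 0.0013 dist 0.002
```

```bash
python3 -m pendant '[{"grip":1,"dp":[0,0,0],"twist":0},{"grip":1,"dp":[0,0,0],"twist":0},{"grip":1,"dp":[0,0,0],"twist":0},{"grip":1,"dp":[0,0,0],"twist":0},{"grip":1,"dp":[0,0,0],"twist":0}]' 25; python3 -m pendant '[{"grip":1,"dp":[0,0,-0.03],"twist":0},{"grip":1,"dp":[0,0,-0.07],"twist":0},{"grip":1,"dp":[0,0,-0.11],"twist":0},{"grip":1,"dp":[0,0,-0.12],"twist":0}]';python3 go.py .5445 .281 .15 101.2
```

```text
time: 28.7
tcp_pos: [0.6248, 0.0595, 0.0338]
ee_rot: [0.0, 0.634, 0.773, 0.001]
wrist_force: [-0.9, -0.2, 6.0]
opening: 0.0319
time: 29.2
tcp_pos: [0.6253, 0.0594, 0.1551]
ee_rot: [0.001, 0.634, 0.773, 0.001]
wrist_force: [0.4, -0.1, -2.5]
opening: 0.0318
t 29.20 tcp [0.6253 0.0594 0.1551] yaw 101.30 tilt 0.19 open 0.0318 F [ 0.4 -0.1 -2.5] q [ 0.59  0.8  -1.1   1.67  0.78  1.16  1.05]
dp [ 0.2332 -0.0359  0.0048] twist 0.0006 dist 0.236
```

```bash
python3 -m pendant '[{"grip":1,"dp":[0.05,-0.008,0],"twist":0},{"grip":1,"dp":[0.1,-0.016,0],"twist":0},{"grip":1,"dp":[0.16,-0.025,0],"twist":0},{"grip":1,"dp":[0.21,-0.033,0],"twist":0},{"grip":1,"dp":[0.233,-0.036,0],"twist":0}]';python3 -m pendant '[{"grip":1,"dp":[0,0,0],"twist":0},{"grip":1,"dp":[0,0,0],"twist":0},{"grip":1,"dp":[0,0,0],"twist":0}]';python3 go.py .5446 .2815 .15 101.2
python3 - <<'E'
from h import *
s=arm.observe();c=imaging.capture("wrist");p=c["pixels"];cv2.imwrite("pics/w11.png",p[:,:,::-1])
E
```

```text
time: 29.82
tcp_pos: [0.5403, 0.2836, 0.1517]
ee_rot: [-0.001, 0.632, 0.775, -0.001]
wrist_force: [0.4, -0.2, -1.7]
opening: 0.0318
time: 30.2
tcp_pos: [0.5441, 0.2784, 0.1522]
ee_rot: [0.0, 0.635, 0.772, -0.001]
wrist_force: [-0.4, -0.2, -0.8]
opening: 0.0319
t 30.20 tcp [0.5441 0.2784 0.1522] yaw 101.14 tilt 0.08 open 0.0319 F [-0.4 -0.2 -0.8] q [ 0.23  0.78 -1.1   1.71  0.76  1.14  0.67]
dp [0.003  0.0011 0.0022] twist -0.0003 dist 0.004
```

View pics/w11.png

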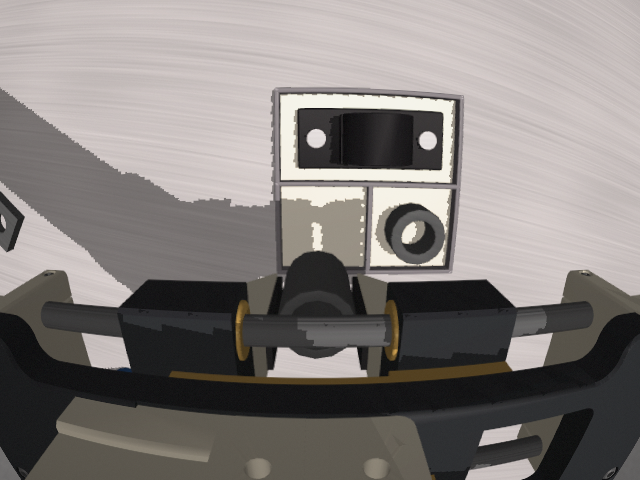

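The bracket (371,138) and collar (414,233) sit in their compartments. The sleeve hangs upright at (316,300). Lowering it into the near small compartment.

```bash
python3 go.py .5446 .281 .0395 101.2; python3 -m pendant '[{"grip":1,"dp":[0.002,0.001,0.04],"twist":0},{"grip":1,"dp":[0.002,0.001,0.08],"twist":0},{"grip":1,"dp":[0.002,0.001,0.105],"twist":0},{"grip":1,"dp":[0.002,0.001,0.112],"twist":0},{"grip":1,"dp":[0.002,0.001,0.112],"twist":0}]'; python3 go.py .5446 .281 .038 101.2
```

```text
t 30.25 tcp [0.5441 0.2786 0.1524] yaw 101.15 tilt 0.06 open 0.0321 F [-0.4 -0.9 -1.3] q [ 0.23  0.78 -1.1   1.71  0.76  1.14  0.67]
dp [0.0023 0.001  0.1129] twist -0.0003 dist 0.113
time: 30.88
tcp_pos: [0.5442, 0.283, 0.0414]
ee_rot: [-0.0, 0.634, 0.773, 0.0]
wrist_force: [0.0, 0.5, -1.3]
opening: 0.0325
t 30.88 tcp [0.5442 0.283  0.0414] yaw 101.30 tilt 0.04 open 0.0325 F [ 0.   0.5 -1.3] q [ 0.15  0.91 -0.97  1.76  0.9   0.99  0.58]
dp [-0.002   0.0001  0.0034] twist 0.0005 dist 0.004
```

```bash
python3 -m pendant '[{"grip":1,"dp":[0,0,0.0015],"twist":0},{"grip":1,"dp":[0,0,0.003],"twist":0},{"grip":1,"dp":[0,0,0.0033],"twist":0},{"grip":1,"dp":[0,0,0.0036],"twist":0}]'; python3 go.py .5446 .281 .038 101.2
```

```text
time: 31.38
tcp_pos: [0.544, 0.2828, 0.0378]
ee_rot: [0.0, 0.634, 0.773, 0.0]
wrist_force: [-1.3, -0.1, 2.6]
opening: 0.0323
t 31.38 tcp [0.544  0.2828 0.0378] yaw 101.31 tilt 0.03 open 0.0323 F [-1.3 -0.1  2.6] q [ 0.15  0.91 -0.97  1.76  0.9   0.98  0.58]
dp [-0.0019  0.0002 -0.0002] twist 0.0006 dist 0.002
```

Contact. Release, rise, then back the arm off to inspect.

```bash
python3 -m pendant '[{"grip":0.55,"dp":[0,0,0],"twist":0},{"grip":0.5,"dp":[0,0,0],"twist":0},{"grip":0.5,"dp":[0,0,0],"twist":0}]';  python3 -m pendant '[{"grip":0.5,"dp":[0,0,-0.02],"twist":0},{"grip":0.5,"dp":[0,0,-0.06],"twist":0},{"grip":0.5,"dp":[0,0,-0.12],"twist":0},{"grip":0.5,"dp":[0,0,-0.18],"twist":0}]';python3 go.py .47 .0 .3 101
```

```text
time: 31.75
tcp_pos: [0.5438, 0.2828, 0.0374]
ee_rot: [-0.0, 0.634, 0.773, 0.0]
wrist_force: [-0.8, 0.1, 0.2]
opening: 0.0462
time: 32.25
tcp_pos: [0.5435, 0.283, 0.2203]
ee_rot: [-0.0, 0.634, 0.774, 0.0]
wrist_force: [1.3, -0.8, -0.4]
opening: 0.0462
t 32.25 tcp [0.5435 0.283  0.2203] yaw 101.36 tilt 0.04 open 0.0462 F [ 1.3 -0.8 -0.4] q [ 0.25  0.71 -1.16  1.66  0.68  1.24  0.72]
dp [-0.2629 -0.1277 -0.0798] twist 0.0020 dist 0.303
```

```bash
python3 -m pendant '[{"grip":0.5,"dp":[-0.263,-0.128,-0.08],"twist":0},{"grip":0.5,"dp":[-0.263,-0.128,-0.08],"twist":0},{"grip":0.5,"dp":[-0.263,-0.128,-0.08],"twist":0},{"grip":0.5,"dp":[-0.263,-0.128,-0.08],"twist":0},{"grip":0.5,"dp":[-0.263,-0.128,-0.08],"twist":0}]';python3 -m pendant '[{"grip":0.5,"dp":[0,0,0],"twist":0},{"grip":0.5,"dp":[0,0,0],"twist":0},{"grip":0.5,"dp":[0,0,0],"twist":0}]'
python3 - <<'E'
from h import *
for n in("top","scene"):
    c=imaging.capture(n);cv2.imwrite(f"pics/{n}9.png",c["pixels"][:,:,::-1])
E
```

```text
time: 32.88
tcp_pos: [0.4691, -0.0021, 0.2986]
ee_rot: [0.001, 0.634, 0.773, -0.0]
wrist_force: [0.3, -0.9, 0.8]
opening: 0.0461
time: 33.25
tcp_pos: [0.4698, 0.0019, 0.2976]
ee_rot: [0.0, 0.632, 0.775, 0.0]
wrist_force: [0.5, 0.1, -0.6]
opening: 0.0462
```

View pics/top9.png

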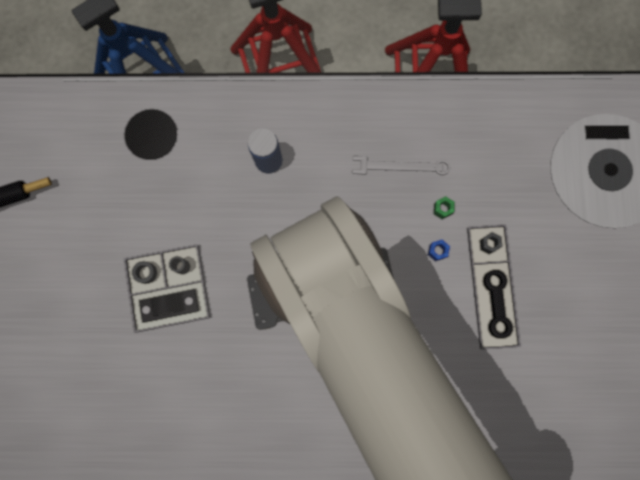

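View pics/scene9.png

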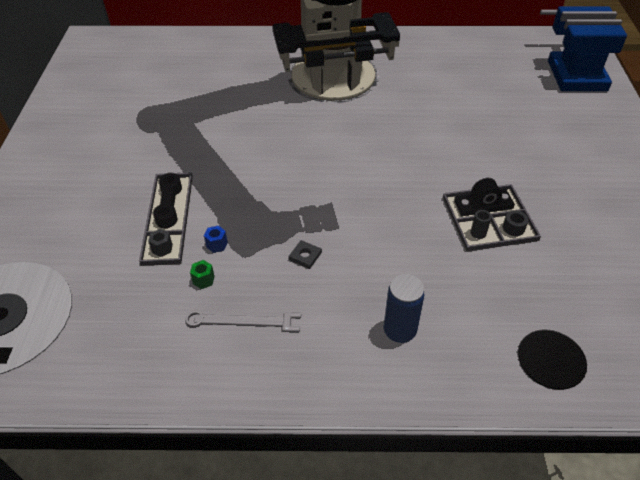

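All five parts are in their compartments, and the can (265,150), spanner (400,167) and washer (scene 305,253) look unmoved. Next I'll check the parts' positions in the tray frames.

```bash
python3 - <<'E'
from h import *
c=imaging.capture("top");p=c["pixels"]
a=cv2.resize(p[235:340,115:220],None,fx=3.8,fy=3.8,interpolation=cv2.INTER_CUBIC);b=cv2.resize(p[220:355,430:535],None,fx=3.8,fy=3.8,interpolation=cv2.INTER_CUBIC)
im=np.zeros((520,800,3),np.uint8);im[:a.shape[0],:a.shape[1]]=a;im[:b.shape[0],400:400+b.shape[1]]=b
cv2.imwrite("pics/fin.png",np.clip(im[:,:,::-1]*1.3,0,255).astype(np.uint8))
E
```

```text
(no output)
```

View pics/fin.png

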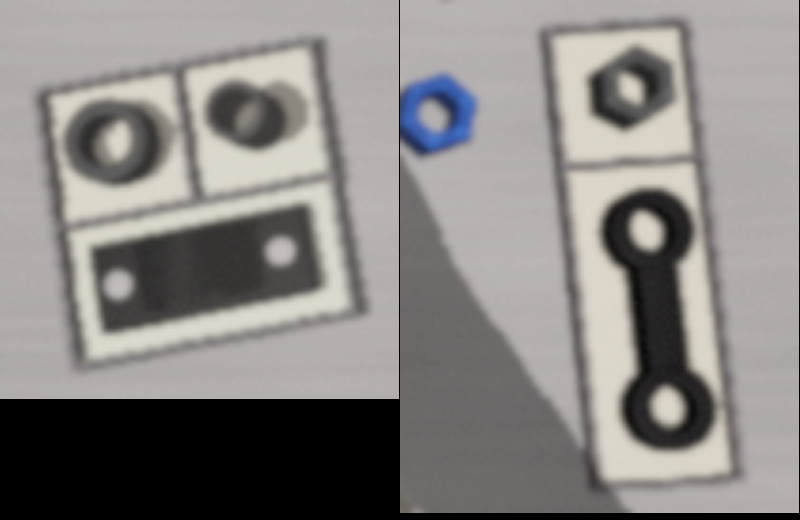

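```bash
python3 - <<'E'
from h import *
c=imaging.capture("top")
A=lambda X,Y:(115+X/3.8,235+Y/3.8);B=lambda X,Y:(430+(X-400)/3.8,220+Y/3.8)
def fr(T,yaw,P):
    t=np.radians(yaw);d=P[:2]-np.array(T);return (np.array([np.cos(t)*d[0]+np.sin(t)*d[1],-np.sin(t)*d[0]+np.cos(t)*d[1]])*1e3).round(1)
S=((.5023,.3098),11.2);L=((.5038,-.3313),3.9)
print("collar",fr(*S,onz(c,A(111,142),.034)),"sleeve",fr(*S,onz(c,A(235,108),.054)))
print("bracket",fr(*S,(onz(c,A(118,285),.022)+onz(c,A(280,250),.022))/2))
print("link",fr(*L,(onz(c,B(647,231),.032)+onz(c,B(668,407),.032))/2),"nut",fr(*L,onz(c,B(632,87),.038)))
s=arm.observe();print(s["time"],s["joint_vel"])
E
python3 -c "
from bench import arm
print(arm.close_job())"
```

```text
collar [34.2 31.2] sleeve [ 35.5 -38.1]
bracket [-36.2  -0.1]
link [-35.9   0.9] nut [81.4  1.6]
33.45 [ 0.00980336  0.00279568  0.00377106  0.00063118  0.00042115 -0.00048223
  0.00050746]
the job is handed in; nothing more can be done
None
```

Both kits are made up and the job was handed in at about 33.5 s; it reports no verdict. I set all five parts down in firm or near contact with the compartment floor before opening the jaws.

My last check was the top camera, measured in the tray frames. Every part was well inside its limits:

| Part | Measured x, y (mm) | Compartment centre (mm) |
|---|---|---|
| Link | (-35.9, 0.9) | (-36, 0) |
| Nut | (81.4, 1.6) | (82, 0) |
| Bracket | (-36.2, -0.1) | (-36, 0) |
| Sleeve | (35.5, -38.1) | (36, -36) |
| Collar | (34.2, 31.2) | (36, 36) |

- **Largest disagreement:** the collar reads about 5 mm off centre in y, and I had released it about 1 mm from centre. The top camera had also read its stock position about 4 mm off, so I trust the release position more.
- **Grip reading:** the jaws closed to 42.5 mm on the 44 mm collar. A close-up showed it within 1 mm of central in the jaws.
- **Not measured:** I didn't measure seating height or tilt directly. I judged them from the release heights, the contact forces and the pictures.
- **Other items:** the washer, can, spanner and coloured nuts looked unmoved in the final pictures. The arm was clear of everything.

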